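# Free the tray conveyor's coupling link with a spring-bar fork

### The arm

A 6-joint arm with a two-finger parallel gripper is mounted at the origin on the work surface. World frame = base frame: x ahead of the robot, y to its left, z up, the work surface at z = 0. Lengths are in m, angles in rad, forces in N, time in s.
With the tool pointing down it reaches from about 0.3 to 0.85 m from the base axis. Payload 4.2 kg.
Tool frame: the origin (TCP) lies at the very end of the fingers, on their centre line; the grasp point (between the pads) lies 19 mm behind it; x points along the fingers, y is the direction in which the jaws open and shut, and the axes are right-handed (so a half turn about x gives the same grasp; the last joint's range is limited). The gripper opens to 91 mm and grips with 3 to 60 N. Pads are 32 mm wide; open, the fingers measure 118 mm over their backs; the gripper's body (76 mm by 178 mm) begins 60 mm behind the grasp point.
Start: joints at [-1.179, 0.32, 1.565, -0, 1.257, -0.02], TCP at [0.23, -0.527, 0.214] pointing down, gripper open.
Joint ranges: [-3.11, 3.11], [-0.84, 2.01], [0.21, 2.61], [-1.34, 4.49], [0.05, 2.63], [-2.56, 2.56]. Speed limits (rad/s): [2.57, 2.57, 3.14, 3.14, 3.14, 3.14].

### API

Orientations are given as a rotation vector (axis times angle).
In Python, from station import state, get_image, close_job, outline_of, pinpoint gives the robot as it stands.
- The arm moves only by the shell command python3 -m creep 'ROWS' [FORCE]. ROWS is JSON, a list of rows, each a list of 3 entries, a list of its own where there are three numbers: the turn, a rotation vector about the tool's x, y, z in degrees, then the shift along the tool's x, y, z in mm, then the closure, from 0 (fully open) to 1 (shut). In form: [[[rx, ry, rz], [tx, ty, tz], hand], ...]. A call has 1 to 5 rows; each row is the pose to reach, as a shift and turn from the pose commanded when the call began, along the tool's axes at that moment; what a row does not reach only later rows make up. A row lasts 1/10 s, in which the tool goes at most 50 mm and 8.59 degrees, less where a joint would pass 70% of its speed; a pose out of reach is approached as far as the arm can. A call with a gripper value outside its range is refused whole. The fingers move at their own pace and stop on an object; FORCE is the grip in N (left out, the last holds). Time passes only in rows, so rows that repeat a pose let the fingers close. It gives the time, the measured TCP pose, the force and the opening at its end, in the units of the state.
- state(): the state, without advancing time (a new reading comes with each control period).
- get_image(name): name is "scene" or "top" or "wrist"; returns a dict with "frame" (384x512x3 uint8, red, green, blue), "depth" (384x512 float32, m along the optical axis (not along the pixel's ray), 0 where there is no reading), "camera_matrix" (3x3 intrinsics, pixels), "R" (3x3) and "t" (3): a world point X has camera coordinates R X + t; the wrist camera has in their place "mount" (4x4, takes a point from camera to tool coordinates, whose origin is the TCP and whose axes are the tool frame's). Camera axes: x right, y down, z forward; pixel columns grow to the right and rows downward; lengths in m; the calibration is good to about 2 mm. A picture is of the moment at which its call begins: read the wrist's pose just before it.
- close_job(): hands the job in, once; it reports no verdict.
Trained networks look in the newest picture that a camera, given by its name, has taken for a name from the list of things; names that differ only in an ending like _2 or _b are one class to them, and where a whole thing is asked for, a point or a joint stands for the part that bears it (a point fixed in the world has none). Each returns a list of dicts, best first, with "conf" (0 to 1); they miss things now and then, are a little off and sometimes report something else, mostly with a low value. They report only what shows in the picture. A call takes as long as a camera call. They do not tell look-alikes from the thing itself.
- outline_of(query, camera): "pixels" (384x512 bool, what is visible of it) and "point" ([column, row] in pixels, amid what is visible of it).
- pinpoint(query, camera): "point" ([column, row] in pixels: a listed point, or the origin of a listed thing).
The state is a dict: "time": time; "qpos": joint angles; "joint_velocities": joint speeds; "effort": joint torques, N m; "tcp_pos": TCP position; "ee_rot": TCP orientation; "force": force on the tool from outside, world axes, zero at the start; "wrist_torque": the same for the moment, N m; "grip_width": finger opening in m.
Only numpy, scipy, OpenCV 4.12 (cv2) and the standard library are available. Lean on these libraries where they do the work, as an engineer would, in place of code of your own. Each camera call takes 0.05 s, during which the arm holds its last target.

### The job

The coupling link in the conveyor stand has to come out for cleaning: take the forked tool from its block, set the fork astride the bare spring bar and push the bar's flange sideways, away from the link, just far enough for the bar to let go and the link to spring up - gently, without ramming the bar against its stop or touching it with the hand. Then put the tool back fully home in its block, lift the freed link out and stand it upright on the floor of the parts tray, without dropping it. Leave the other things on the bench where they are.

Things in the scene. Friction and masses are not known exactly. Their poses are not given: they have to be found in the camera images.
- stand: Fixed grey conveyor stand. Origin on the bench under the link pocket's centre, z up, y along the spring bar. Base plate x -43..43, y -40..130, 10 mm thick. Pocket open above, 38 x 22 mm inside: steel cheeks at y -17..-11 and 11..17 mm (50 mm high), end plates at x +-21 (46 mm high). Spring barrel, 27 mm across, at y 84..118. Between cheek (y 17) and flange (y 50 or more) only the bare bar.
- bar (a joint): Spring bar: 6 mm steel rod along the stand's y, 40 mm above the bench; tip 7 mm deep in the link. It carries a round flange (22 mm across, 5 mm thick) clamped on it with its link-side face anywhere from y 50 to 65 mm at rest: feel for it. Value in m: 0 at rest, grows to stand +y. Spring 4 N plus 0.8 N/mm, friction up to 3 N more. Frees the link at 6-8 mm; stop at 9.5 mm: max 13 N there.
- link: Loose aluminium link, 130 g: block 36 (x) x 20 (y) x 36 mm high, on it an upright tab 20 (x) x 14 (y) x 36 mm. Origin: centre of its underside; axes as the stand's at the start. The bar's tip in a hole in its +y face holds it 18 mm above the bench against an ejector spring (3-6 N), which lifts it 14 mm once the tip is out; it stays up, loosely guided by the pocket; 18 mm more clears it.
- fork: Loose forked tool, 110 g, upright: square wooden handle 18 x 18 mm from 36 to 92 mm above its origin, flange 34 (x) x 26 (y) mm from 32 to 36 mm, below it a steel blade 24 mm wide (x), 5 mm thick (y), ending in two tines with a slot 9 mm wide (x), 16 mm deep, open at the bottom. Origin: blade centre at the tines' ends, z up. Same when turned half round.
- block: Fixed wooden tool block 80 (x) x 70 (y) x 40 mm high, origin at the centre of its underside. A through slot in its top centre, about 30 (x) x 11 (y) mm, holds the fork's blade; seated, the fork's flange rests on the block's top, its origin 8 mm above the bench, its x along the block's x.
- tray: Fixed aluminium parts tray, empty, 150 (x) x 110 (y) x 28 mm high, 4 mm walls, floor 4 mm thick; origin at the centre of its underside.
- pot: Bystander: terracotta plant pot, 74 mm across, 65 mm high; origin at its underside.
- jar: Bystander: closed clear seed jar, 60 mm across, 85 mm high; origin at its underside.
- dibble: Bystander: small turned wooden dibber standing on its knob, 38 mm across, 92 mm high; origin at its underside.
- tin: Bystander: closed steel tin, 66 mm across, 60 mm high; origin at its underside.
- collar: Bystander: dark steel shaft collar lying flat, 44 mm across, 14 mm high; origin at its underside.
- driver: Bystander: screwdriver lying down; origin at its underside, about mid-length.
- cup: Bystander: white plastic cup, 70 mm across, 70 mm high; origin at its underside.
Not all that is in view belongs to the job. There is more than one size of the link; the job needs the middle-sized.

How it is judged:
On the way:
1. the link has sprung up by at least 9 mm while the fork holds the spring bar pushed in (value of joint bar above 0.005 m and contact force between fork and bar above 1 N and z of link in the frame of stand above 0.027 m), for 0.06 s.
At the end, for the whole second after the job is handed in: The link stands upright (within 7 degrees) and at rest on the tray's floor, its centre inside the walls; the fork is back in its block, upright and seated (flange within 4 mm of the block's top, centred within 6 mm) and at rest; the spring bar is back at rest (within 2 mm) (x of link in the frame of tray between -0.068 and 0.068 m and y of link in the frame of tray between -0.049 and 0.049 m and z of link in the frame of tray between 0.001 and 0.007 m and angle between each of link, fork's own z axis and vertical below 0.12 rad and linear speed of each of link, fork below 0.02 m/s and z of fork in the frame of block between 0.004 and 0.012 m and horizontal distance between fork and block below 0.006 m and value of joint bar below 0.002 m); the robot touches nothing.
It fails at once if the spring bar is rammed against its stop: pressed with more than 13 N while pushed in by over 8.5 mm (contact force between fork and bar above 13 N and value of joint bar above 0.0085 m).
It fails at once if the spring bar is strained: the fork presses on it, or the still pinned link is pulled against it, with more than 24 N (contact force between any of fork, link and bar above 24 N).
It fails at once if the spring bar is touched by the hand instead of the fork (over 2 N) (contact force between any of the arm, the fingers and bar above 2 N).
It fails at once if the link is dropped or thrown (faster than 0.7 m/s while not held) (linear speed of link above 0.7 m/s and contact force between the fingers and link below 0.1 N).
It fails at once if a bystander is moved by more than 30 mm (distance of any of pot, jar, dibble, tin, collar, driver, cup from where it was at the start of the episode above 0.03 m).
It also fails if it takes over 72 s, if anything falls off the work surface, if the arm or the gripper's body presses on something with over 40 N, if the wrist force passes 120 N, or if a joint passes its speed limit or range.

## Working session

There is one attempt and no reset: what is moved stays moved. The work goes in short steps, Python scripts to look and compute and a shell command to move; the robot and the scene stay as the last step left them, time stands still between calls to the robot, and variables do not carry over. Pictures are saved under pics/ and viewed, and the job is handed in when it is done.

```bash
ls; mkdir -p pics
cat > h.py <<'E'
import numpy as np, cv2
from scipy.spatial.transform import Rotation as R
from station import state, get_image, outline_of, pinpoint
def save(im,name,crop=None,scale=1):
    f=im["frame"][:,:,::-1]
    if crop: f=f[crop[1]:crop[3],crop[0]:crop[2]]
    if scale!=1: f=cv2.resize(f,None,fx=scale,fy=scale,interpolation=cv2.INTER_CUBIC)
    cv2.imwrite("pics/"+name+".png",f)
def cloud(im,s=None):
    d=im["depth"];K=im["camera_matrix"];h,w=d.shape
    u,v=np.meshgrid(np.arange(w),np.arange(h))
    P=np.stack([(u-K[0,2])*d/K[0,0],(v-K[1,2])*d/K[1,1],d],-1)
    if "mount" in im:
        M=np.array(im["mount"]);P=P@M[:3,:3].T+M[:3,3]
        P=P@R.from_rotvec(s["ee_rot"]).as_matrix().T+np.array(s["tcp_pos"])
    else:
        P=(P-np.array(im["t"]))@np.array(im["R"])
    P[d==0]=np.nan
    return P
E
python3 - <<'E'
from h import *
s=state();print(s)
for c in ("scene","top","wrist"):
    im=get_image(c);save(im,c+"0",scale=1.5)
    print(c,im["camera_matrix"].tolist(),im.get("R"),im.get("t"),im.get("mount"))
    P=cloud(im,s);np.save(c+"0.npy",P)
    for q in ("stand","link","fork","block","tray","pot","jar","dibble","tin","collar","driver","cup","bar"):
        for r in outline_of(q,c)[:4]:
            m=r["pixels"];print(c,q,round(r["conf"],2),np.round(r["point"]),m.sum(),np.round(np.nanmedian(P[m],0),3),np.round(np.nanmax(P[m][:,2]),3))
E
```

```text
pics
{'time': 0.0, 'qpos': array([-1.17901759e+00,  3.20311367e-01,  1.56568533e+00, -5.12561858e-05,
        1.25741160e+00, -2.00040730e-02]), 'joint_velocities': array([-0.00035642,  0.00043088,  0.00010014,  0.0015874 ,  0.00025165,
        0.00114862]), 'effort': array([-2.53578459e-03, -4.12461805e+01, -2.31978071e+01,  7.25922128e-02,
        4.58117772e-02, -1.54101836e-04]), 'tcp_pos': array([ 0.22992694, -0.5264659 ,  0.21310667]), 'ee_rot': array([ 1.99495101,  0.41855493, -1.99573267]), 'force': array([-0.34795343,  1.24094573, -0.10816621]), 'wrist_torque': array([-0.02741942, -0.00577792,  0.03536836]), 'grip_width': 0.09126692068218695}
scene [[381.466604531983, 0.0, 254.49597278701154], [0.0, 381.466604531983, 189.9055577619604], [0.0, 0.0, 1.0]] [[-0.47623048  0.87926446  0.00992705]
 [ 0.65465498  0.36206855 -0.66357609]
 [-0.58705314 -0.30951637 -0.74804293]] [ 0.28664087 -0.33224154  1.30505759] None
scene stand 0.95 [282. 212.] 1895 [0.574 0.061 0.01 ] 0.055
scene stand 0.71 [168. 145.] 694 [ 0.525 -0.319  0.036] 0.065
scene link 0.74 [231. 169.] 582 [ 0.538 -0.1
[... 2021 characters left out ...]
.2   0.02 ] 0.072
top tin 0.97 [319. 271.] 432 [ 0.356 -0.182  0.059] 0.066
top tin 0.57 [248. 130.] 129 [0.754 0.031 0.013] 0.022
top collar 0.51 [245. 131.] 154 [0.753 0.034 0.012] 0.022
top driver 0.87 [142. 140.] 336 [0.733 0.349 0.021] 0.03
top cup 0.84 [378. 152.] 488 [ 0.691 -0.364  0.031] 0.075
wrist [[332.11934887705377, 0.0, 256.96211282262414], [0.0, 332.11934887705377, 195.37341019324725], [0.0, 0.0, 1.0]] None None [[-6.43948432e-04 -2.75682549e-01  9.61248520e-01 -1.70697137e-01]
 [ 9.99998654e-01  1.27287299e-03  1.03496277e-03  2.61313475e-04]
 [-1.50886845e-03  9.61247893e-01  2.75681358e-01 -7.75328049e-02]
 [ 0.00000000e+00  0.00000000e+00  0.00000000e+00  1.00000000e+00]]
```

View pics/scene0.png

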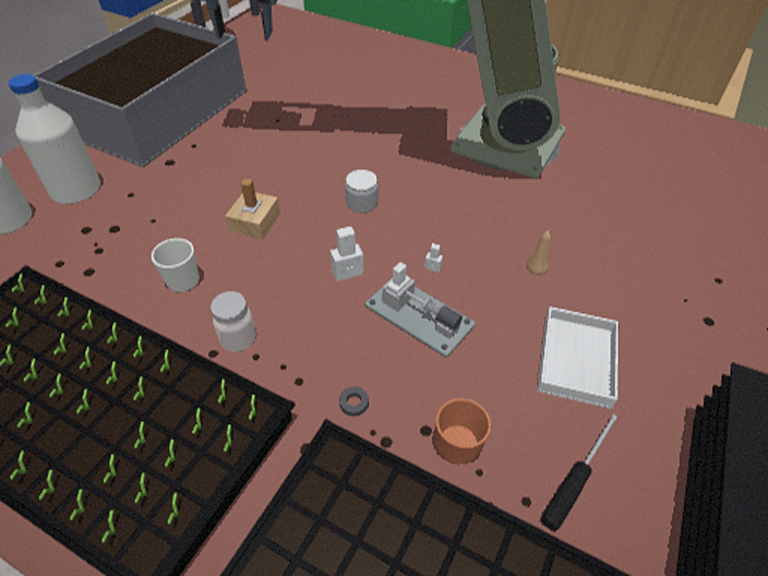

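View pics/top0.png

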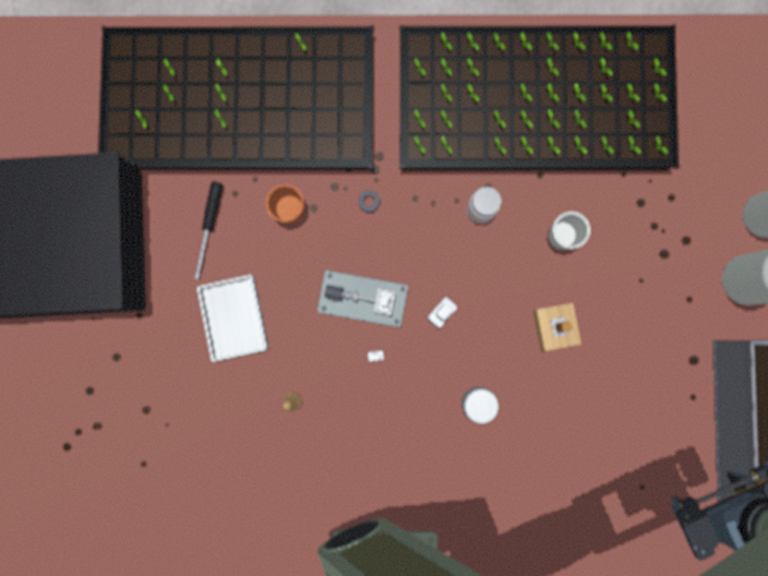

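Run:
```python
from h import *
im=get_image("scene");save(im,"sc_crop",(130,80,330,260),4)
im=get_image("top");save(im,"top_crop",(220,150,400,290),4)
```

```text
(no output)
```

View pics/sc_crop.png

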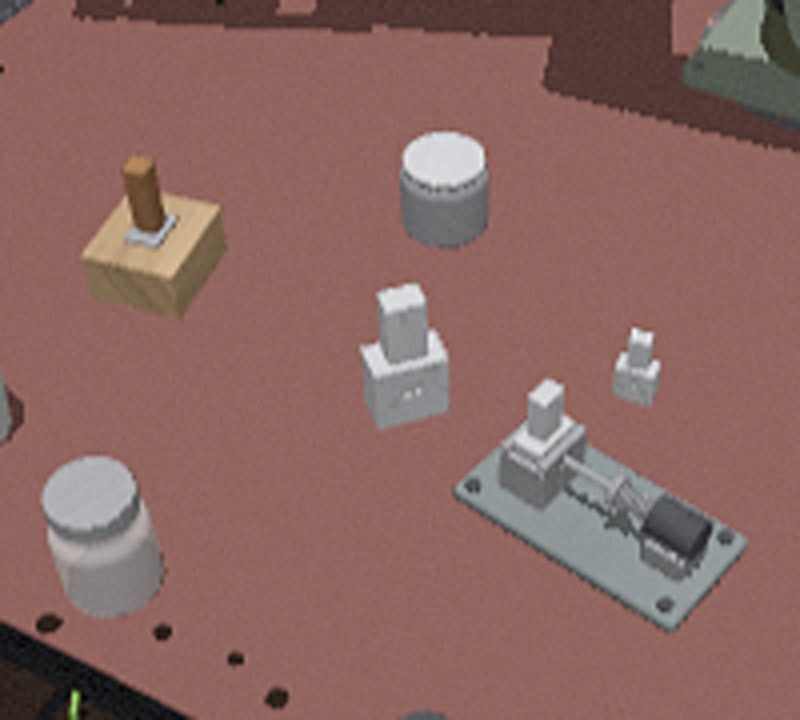

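View pics/top_crop.png

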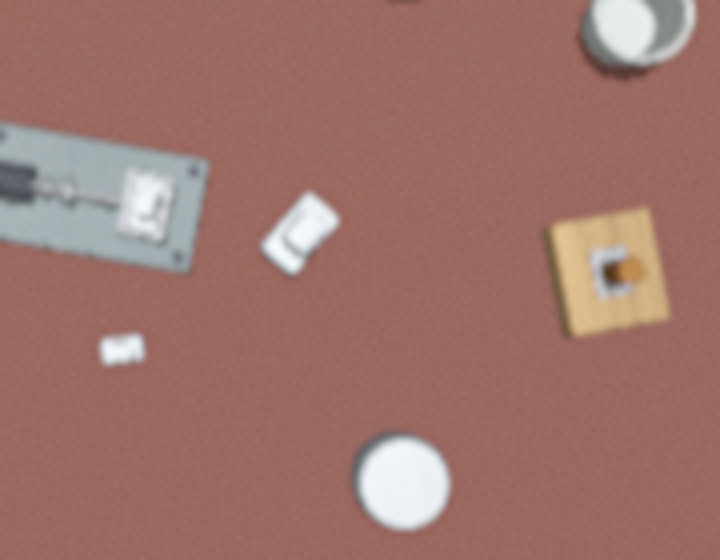

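Run:
```python
from h import *
# masks -> geometry
P=np.load("top0.npy")
def rect(mask,name):
    pts=P[mask][:,:2]; pts=pts[~np.isnan(pts).any(1)]
    r=cv2.minAreaRect((pts*1000).astype(np.float32));print(name,r)
im=get_image("top");T=cloud(im)
P=T
z=P[:,:,2]
o=outline_of("block","top")[0]["pixels"]; rect(o&(z>0.034)&(z<0.046),"blocktop")
o=outline_of("fork","top")[0]["pixels"]; rect(o&(z>0.085),"forktop"); print(np.nanmedian(P[o&(z>.085)],0))
o=outline_of("stand","top")[0]["pixels"]; rect(o&(z>0.004)&(z<0.016),"standbase")
o=outline_of("tray","top")[0]["pixels"]; rect(o,"tray")
for q in ("stand","link","fork","block","tray"):
  for c in ("top","scene"):
    im=get_image(c)
    for r in pinpoint(q,c)[:3]: print(q,c,r)
print(state()["time"])
```

```text
blocktop ((502.3907775878906, -338.1578369140625), (79.89252471923828, 71.7896728515625), 10.239391326904297)
forktop ((502.7686767578125, -336.47515869140625), (17.218488693237305, 18.821062088012695), 18.83911895751953)
[ 0.50158357 -0.33532186  0.09958514]
standbase ((557.097412109375, 45.033939361572266), (167.22682189941406, 85.52189636230469), 80.03192138671875)
tray ((518.5847778320312, 306.71209716796875), (156.6007843017578, 121.10708618164062), 12.865582466125488)
stand top {'point': [258.5, 199.7], 'conf': 0.8}
stand scene {'point': [385.0, 310.7], 'conf': 0.66}
stand scene {'point': [263.5, 203.1], 'conf': 0.62}
link top {'point': [290.8, 208.5], 'conf': 0.68}
link top {'point': [259.6, 196.9], 'conf': 0.47}
link top {'point': [250.2, 239.1], 'conf': 0.46}
link scene {'point': [291.2, 176.8], 'conf': 0.7}
link scene {'point': [229.9, 180.6], 'conf': 0.67}
fork top {'point': [372.9, 215.0], 'conf': 0.42}
fork scene {'point': [168.2, 145.2], 'conf': 0.65}
block top {'point': [140.6, 152.9], 'conf': 0.74}
block top {'point': [369.5, 219.1], 'conf': 0.6}
block top {'point': [373.0, 156.7], 'conf': 0.41}
block scene {'point': [169.6, 145.0], 'conf': 0.96}
block scene {'point': [120.6, 183.9], 'conf': 0.18}
tray top {'point': [153.3, 213.4], 'conf': 0.79}
tray scene {'point': [385.4, 240.1], 'conf': 0.92}
tray scene {'point': [166.7, 145.8], 'conf': 0.7}
3.45
```

```bash
cat >> h.py <<'E'
def goal(pos,yaw,s=None):
    """shift (mm) and turn (deg, tool axes) from the present pose to tool-down pose w/ jaw y axis at world angle yaw(deg)"""
    s=s or state()
    Rc=R.from_rotvec(s["ee_rot"]).as_matrix()
    x=np.array([0,0,-1.]);
    best=None
    for k in (0,180):
        a=np.radians(yaw+k);y=np.array([np.cos(a),np.sin(a),0]);z=np.cross(x,y)
        Rg=np.stack([x,y,z],1)
        rv=R.from_matrix(Rc.T@Rg).as_rotvec(degrees=True)
        if best is None or np.linalg.norm(rv)<np.linalg.norm(best): best=rv
    t=Rc.T@(np.array(pos)-s["tcp_pos"])*1000
    print("turn",np.round(best,2),"shift",np.round(t,1),"from",np.round(s["tcp_pos"],4),"F",np.round(s["force"],1),"t",round(s["time"],2))
E
python3 - <<'E'
from h import *
s=state();print(R.from_rotvec(s["ee_rot"]).as_matrix().round(3))
goal((.502,-.337,.20),100.2)
E
```

```text
[[ 0.     0.4   -0.916]
 [-0.    -0.916 -0.4  ]
 [-1.     0.    -0.   ]]
turn [13.39 -0.   -0.  ] shift [  14.   -65.3 -325.2] from [ 0.2301 -0.527   0.214 ] F [-0.4 -0.4  0.5] t 3.45
```

```bash
python3 -m creep '[[[3,0,0],[3,-13,-45],0],[[6,0,0],[5,-26,-90],0],[[9,0,0],[8,-39,-140],0],[[13.4,0,0],[11,-52,-190],0],[[13.4,0,0],[14,-60,-240],0]]' 20
python3 - <<'E'
from h import *
goal((.502,-.337,.20),100.2)
E
```

```text
time: 3.95
tcp_pos: [0.4236, -0.3767, 0.2004]
ee_rot: [2.129, 0.188, -2.129]
force: [1.6, -1.7, -0.1]
grip_width: 0.0911
turn [-0.09 -0.01 -0.02] shift [  0.4 -25.3 -84.1] from [ 0.4236 -0.3767  0.2004] F [ 1.6 -1.7 -0.1] t 3.95
```

```bash
python3 -m creep '[[[0,0,0],[0,-12,-42],0],[[0,0,0],[0,-25,-84],0],[[0,0,0],[0,-25,-84],0]]'
python3 - <<'E'
from h import *
s=state();im=get_image("wrist");save(im,"w1",scale=1.5);P=cloud(im,s);np.save("w1.npy",P);np.save("w1d.npy",im["depth"])
z=P[:,:,2]
def rect(m,n):
    pts=P[m][:,:2];print(n,m.sum(),cv2.minAreaRect((pts*1000).astype(np.float32)),np.median(P[m],0).round(4))
near=(np.hypot(P[:,:,0]-.502,P[:,:,1]+.337)<.07)
rect(near&(z>.035)&(z<.0425),"block");rect(near&(z>.092),"forktop");rect(near&(z>.0425)&(z<.05),"fl")
goal((.502,-.337,.20),100.2,s)
E
```

```text
time: 4.25
tcp_pos: [0.5052, -0.336, 0.1998]
ee_rot: [2.128, 0.196, -2.123]
force: [-0.8, 0.1, -0.5]
grip_width: 0.0916
block 4250 ((503.30316162109375, -336.5644836425781), (80.48896789550781, 70.14561462402344), 10.69572639465332) [ 0.5089 -0.3351  0.04  ]
forktop 56577 ((515.317626953125, -333.7316589355469), (56.67296600341797, 126.81342315673828), 10.767669677734375) [ 0.5307 -0.3339  0.2995]
fl 378 ((503.4487609863281, -336.35345458984375), (33.77900695800781, 25.688251495361328), 11.139568328857422) [ 0.5129 -0.3341  0.044 ]
turn [ 0.29 -0.14  0.02] shift [-0.2  0.4  3.3] from [ 0.5052 -0.336   0.1998] F [-0.8  0.1 -0.5] t 4.25
```

View pics/w1.png

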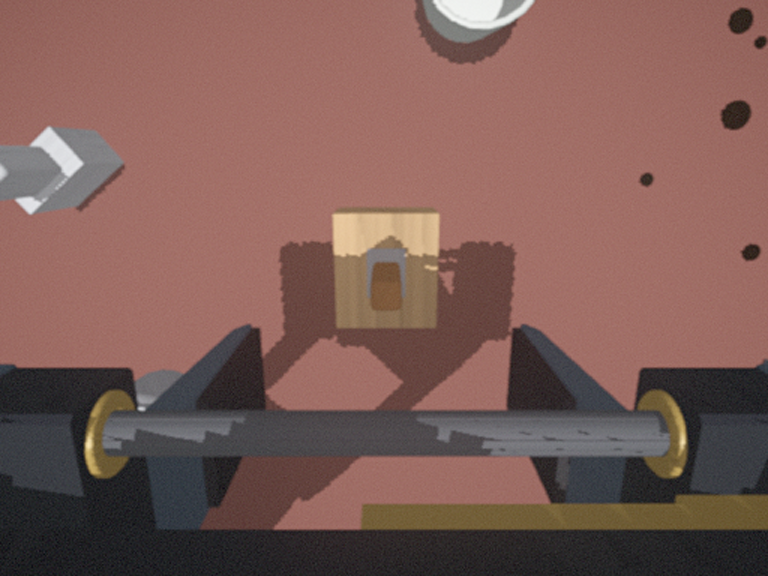

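```bash
python3 - <<'E'
from h import *
goal((.53,.035,.20),80)
E
python3 -m creep '[[[-4,0,0],[0,-45,0],0],[[-8,0,0],[0,-92,0],0],[[-12,0,0],[0,-140,0],0],[[-17,0,0],[0,-190,0],0],[[-20.5,0,0],[0,-235,0],0]]'
python3 - <<'E'
from h import *
goal((.53,.035,.20),80)
E
```

```text
turn [2.042e+01 1.000e-02 1.000e-02] shift [-2.000e-01 -3.612e+02 -9.420e+01] from [ 0.5027 -0.3373  0.1998] F [-0.4 -0.2  0.6] t 4.3
time: 4.8
tcp_pos: [0.4575, -0.1065, 0.2003]
ee_rot: [1.918, 0.528, -1.919]
force: [0.9, 0.9, 0.0]
grip_width: 0.0914
turn [ 4.076e+01  1.000e-02 -1.000e-02] shift [   0.3  -84.5 -134.7] from [ 0.4575 -0.1065  0.2003] F [0.9 0.9 0. ] t 4.8
```

```bash
python3 -m creep '[[[8,0,0],[0,-17,-27],0],[[16,0,0],[0,-34,-54],0],[[24,0,0],[0,-51,-80],0],[[32.4,0,0],[0,-68,-107],0],[[40.8,0,0],[0,-84,-134],0]]'
python3 -m creep '[[[0,0,0],[0,0,0],0]]'
python3 - <<'E'
from h import *
s=state();im=get_image("wrist");save(im,"w2",scale=1.5);P=cloud(im,s);np.save("w2.npy",P)
goal((.53,.035,.20),80,s)
z=P[:,:,2]
def rect(m,n):
    pts=P[m][:,:2];print(n,m.sum(),cv2.minAreaRect((pts*1000).astype(np.float32)),np.median(P[m],0).round(4))
c=np.array([.5493,.0007])
d=(P[:,:,:2]-c);a=np.radians(-10);xs=d@[np.cos(a),np.sin(a)];ys=d@[-np.sin(a),np.cos(a)]
inb=(abs(xs)<.06)&(ys>-.06)&(ys<.15)
rect(inb&(z>.006)&(z<.014),"base")
m=inb&(abs(xs)<.012)&(z>.03)&(z<.06)&(ys>.02)&(ys<.08)
for y0 in np.arange(.018,.082,.004):
    k=m&(ys>=y0)&(ys<y0+.004)
    if k.sum(): print(round(y0,3),k.sum(),"x",xs[k].min().round(4),np.median(xs[k]).round(4),xs[k].max().round(4),"z",z[k].max().round(4))
k=inb&(z>.08)&(z<.1);rect(k,"tabtop")
k=inb&(z>.05)&(z<.058);rect(k,"bb")
E
```

```text
time: 5.3
tcp_pos: [0.5314, 0.0331, 0.2004]
ee_rot: [-2.126, 0.196, 2.125]
force: [-0.1, -0.7, 0.6]
grip_width: 0.0911
time: 5.4
tcp_pos: [0.5326, 0.0347, 0.2002]
ee_rot: [-2.13, 0.187, 2.128]
force: [-0.4, -1.2, -0.2]
grip_width: 0.091
turn [-0.09 -0.05  0.04] shift [0.2 0.2 2.6] from [0.5326 0.0347 0.2002] F [-0.4 -1.2 -0.2] t 5.4
base 8460 ((558.6096801757812, 45.443634033203125), (170.15353393554688, 84.58795166015625), 79.9860610961914) [0.5687 0.0469 0.01  ]
0.018 12 x -0.001 0.0019 0.004 z 0.0441
0.022 24 x -0.001 0.0018 0.004 z 0.0442
0.026 24 x -0.0008 0.0018 0.004 z 0.0439
0.03 24 x -0.0008 0.0017 0.004 z 0.0443
0.034 23 x -0.0011 0.0022 0.0041 z 0.044
0.038 24 x -0.0008 0.0018 0.004 z 0.044
0.042 24 x -0.0008 0.0018 0.0039 z 0.0438
0.046 24 x -0.0011 0.0018 0.0039 z 0.0444
0.05 24 x -0.0009 0.0018 0.0041 z 0.0441
0.054 75 x -0.0081 0.0016 0.0119 z 0.0518
0.058 69 x -0.0081 0.0025 0.0119 z 0.052
0.062 58 x -0.0062 0.0017 0.0082 z 0.0485
0.066 57 x -0.0057 0.002 0.0083 z 0.0486
0.07 52 x -0.0057 0.0022 0.0083 z 0.0489
0.074 59 x -0.0062 0.0019 0.0082 z 0.0481
0.078 17 x -0.0059 0.0019 0.0083 z 0.0477
tabtop 408 ((550.8539428710938, 1.3303050994873047), (14.082098007202148, 19.693523406982422), 79.41146087646484) [0.5517 0.0017 0.0905]
bb 1260 ((559.3660888671875, 50.87310028076172), (134.25877380371094, 43.19236373901367), 79.90791320800781) [0.5642 0.0565 0.0523]
```

View pics/w2.png

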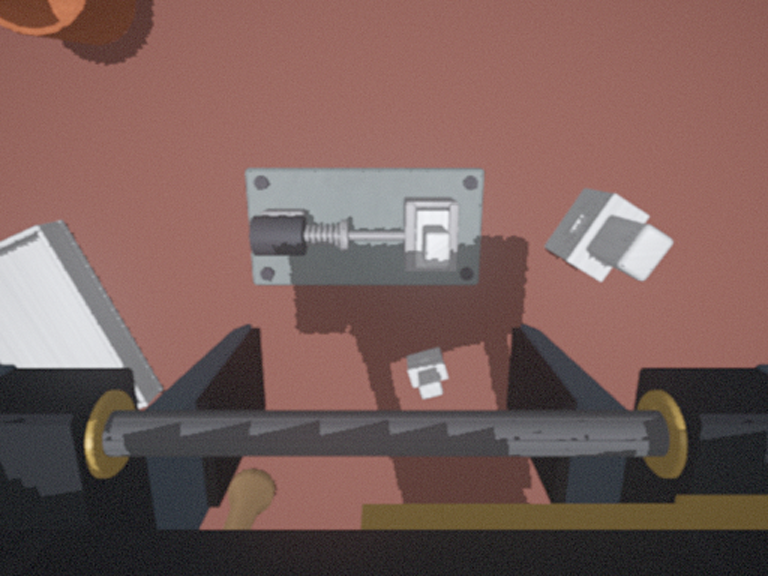

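```bash
python3 - <<'E'
from h import *
P=np.load("w2.npy");z=P[:,:,2]
c=np.array([.5508,.0011]);d=(P[:,:,:2]-c);a=np.radians(-10);xs=d@[np.cos(a),np.sin(a)];ys=d@[-np.sin(a),np.cos(a)]
m=(abs(xs)<.014)&(z>.046)&(z<.054)&(ys>.03)&(ys<.07)
print("flange",np.percentile(ys[m],[0,1,5,50,95,100]).round(4))
m=(abs(xs)<.008)&(z>.0405)&(z<.046)&(ys>.02)&(ys<.05)
print("bar x",xs[m].min(),xs[m].max(),np.polyfit(ys[m],xs[m],1))
goal((.5034,-.3364,.20),100.8)
E
python3 -m creep '[[[-4,0,0],[0,42,0],0],[[-8,0,0],[0,84,0],0],[[-12,0,0],[0,126,0],0],[[-16,0,0],[0,168,0],0],[[-20.8,0,0],[0,210,0],0]]'
python3 - <<'E'
from h import *
goal((.5034,-.3364,.20),100.8)
E
```

```text
flange [0.0549 0.0549 0.0554 0.0584 0.0693 0.0697]
bar x -0.0024582693640357433 0.0026466490795759097 [-0.01117661  0.00039936]
turn [-20.77   0.03  -0.04] shift [ 3.000e-01  3.689e+02 -3.630e+01] from [0.5315 0.0332 0.2   ] F [-0.7  0.5  0.9] t 5.45
time: 5.95
tcp_pos: [0.4926, -0.1765, 0.2004]
ee_rot: [2.121, 0.201, -2.122]
force: [0.3, 0.5, -0.1]
grip_width: 0.0915
turn [ 0.07  0.04 -0.03] shift [  0.5 159.1  19.5] from [ 0.4926 -0.1765  0.2004] F [ 0.3  0.5 -0.1] t 5.95
```

```bash
python3 -m creep '[[[0,0,0],[0,40,5],0],[[0,0,0],[0,80,10],0],[[0,0,0],[0,120,15],0],[[0,0,0],[0,158,19],0],[[0,0,0],[0,158,19],0]]'
python3 -m creep '[[[0,0,0],[0,0,0],0],[[0,0,0],[0,0,0],0]]'
python3 - <<'E'
from h import *
s=state();im=get_image("wrist");save(im,"w3",scale=1.5);P=cloud(im,s)
z=P[:,:,2]
def rect(m,n):
    pts=P[m][:,:2];print(n,m.sum(),cv2.minAreaRect((pts*1000).astype(np.float32)),np.median(P[m],0).round(4))
near=(np.hypot(P[:,:,0]-.502,P[:,:,1]+.337)<.07)
rect(near&(z>.035)&(z<.0425),"block");rect(near&(z>.092)&(z<.12),"forktop");rect(near&(z>.0425)&(z<.05),"fl")
goal((.5034,-.3364,.20),100.8,s)
E
```

```text
time: 6.45
tcp_pos: [0.5034, -0.3379, 0.1998]
ee_rot: [2.124, 0.191, -2.126]
force: [-0.9, 0.6, -0.7]
grip_width: 0.0909
time: 6.65
tcp_pos: [0.5042, -0.3319, 0.2002]
ee_rot: [2.123, 0.2, -2.125]
force: [0.7, 0.1, -0.7]
grip_width: 0.0911
block 4261 ((503.4776611328125, -336.60198974609375), (80.35618591308594, 70.17166137695312), 10.84299373626709) [ 0.5094 -0.3344  0.04  ]
forktop 433 ((503.5760192871094, -336.96771240234375), (18.4840030670166, 17.198673248291016), 10.783734321594238) [ 0.5051 -0.3364  0.0996]
fl 364 ((505.3055419921875, -346.0653381347656), (33.7253532409668, 45.35401916503906), 10.336030960083008) [ 0.5132 -0.3324  0.044 ]
turn [-0.11  0.04  0.05] shift [0.2 4.3 1.6] from [ 0.5042 -0.3319  0.2002] F [ 0.7  0.1 -0.7] t 6.65
```

```bash
python3 -m creep '[[[0,0,0],[0,4.5,1.6],0],[[0,0,0],[0,4.5,1.6],0]]'
python3 - <<'E'
from h import *
goal((.5035,-.3366,.054),100.8)
im=get_image("top")
goal((.5035,-.3366,.054),100.8)
im=get_image("top")
goal((.5035,-.3366,.054),100.8)
E
```

```text
time: 6.9
tcp_pos: [0.5046, -0.3368, 0.2005]
ee_rot: [2.123, 0.199, -2.123]
force: [-0.3, 0.5, -1.0]
grip_width: 0.091
turn [-0.05 -0.01 -0.03] shift [146.5  -0.5   1.1] from [ 0.5046 -0.3368  0.2005] F [-0.3  0.5 -1. ] t 6.9
turn [-0.06 -0.01 -0.02] shift [146.4  -0.3   1.2] from [ 0.5047 -0.3366  0.2004] F [ 0.1 -0.1 -0.7] t 6.95
turn [-0.06 -0.01 -0.01] shift [146.4  -0.3   1.2] from [ 0.5047 -0.3366  0.2004] F [-0.7  0.7 -0.5] t 7.0
```

```bash
python3 -m creep '[[[0,0,0],[30,-0.3,1.2],0],[[0,0,0],[70,-0.3,1.2],0],[[0,0,0],[110,-0.3,1.2],0],[[0,0,0],[146,-0.3,1.2],0],[[0,0,0],[146,-0.3,1.2],0]]'
python3 -m creep '[[[0,0,0],[0,0,0],0]]'
python3 - <<'E'
from h import *
goal((.5035,-.3366,.054),100.8)
E
```

```text
time: 7.5
tcp_pos: [0.5002, -0.3344, 0.0494]
ee_rot: [2.117, 0.207, -2.135]
force: [-0.5, 1.0, -0.4]
grip_width: 0.0911
time: 7.6
tcp_pos: [0.5038, -0.337, 0.0546]
ee_rot: [2.123, 0.199, -2.123]
force: [0.9, -0.4, 0.2]
grip_width: 0.0909
turn [-0.08  0.    0.  ] shift [ 0.6 -0.4  0.2] from [ 0.5038 -0.337   0.0546] F [ 0.9 -0.4  0.2] t 7.6
```

```bash
python3 -m creep '[[[0,0,0],[0,-0.2,0],0.5],[[0,0,0],[0,-0.2,0],0.9],[[0,0,0],[0,-0.2,0],1],[[0,0,0],[0,-0.2,0],1],[[0,0,0],[0,-0.2,0],1]]' 50
python3 -m creep '[[[0,0,0],[0,0,0],1],[[0,0,0],[0,0,0],1],[[0,0,0],[0,0,0],1]]'
python3 - <<'E'
from h import *
goal((.5035,-.3366,.054),100.8)
E
```

```text
time: 8.1
tcp_pos: [0.5035, -0.3369, 0.0547]
ee_rot: [2.124, 0.198, -2.123]
force: [-0.4, -0.3, 0.3]
grip_width: 0.0542
time: 8.4
tcp_pos: [0.5033, -0.3368, 0.0541]
ee_rot: [2.123, 0.199, -2.124]
force: [-1.0, -0.5, 0.6]
grip_width: 0.0303
turn [-0.1   0.01  0.  ] shift [ 0.1 -0.1 -0.2] from [ 0.5033 -0.3368  0.0541] F [-1.  -0.5  0.6] t 8.4
```

```bash
python3 -m creep '[[[0,0,0],[0,0,0],1],[[0,0,0],[0,0,0],1],[[0,0,0],[0,0,0],1],[[0,0,0],[0,0,0],1]]'
python3 - <<'E'
from h import *
s=state();print(s["ee_rot"],s["tcp_pos"],s["grip_width"],s["force"])
E
```

```text
time: 8.8
tcp_pos: [0.5033, -0.3367, 0.0542]
ee_rot: [2.123, 0.199, -2.124]
force: [-0.1, 0.9, -0.3]
grip_width: 0.0175
[ 2.12343843  0.19881842 -2.12359763] [ 0.50334126 -0.33673821  0.05415092] 0.01745322813994609 [-0.14308387  0.92416757 -0.27255187]
```

```bash
python3 -m creep '[[[0,0,0],[-30,0,0],1],[[0,0,0],[-70,0,0],1],[[0,0,0],[-110,0,0],1],[[0,0,0],[-146,0,0],1],[[0,0,0],[-146,0,0],1]]'
python3 - <<'E'
from h import *
goal((.5581,.0425,.2),80)
print(state()["grip_width"])
E
```

```text
time: 9.3
tcp_pos: [0.5059, -0.3385, 0.2061]
ee_rot: [2.13, 0.19, -2.111]
force: [0.1, -1.0, -1.1]
grip_width: 0.0177
turn [20.69 -0.55 -0.39] shift [   4.  -364.8 -122. ] from [ 0.5059 -0.3385  0.2061] F [ 0.1 -1.  -1.1] t 9.3
0.017683170639562543
```

```bash
python3 -m creep '[[[4,0,0],[0,-45,-15],1],[[8,0,0],[0,-90,-30],1],[[12,0,0],[0,-135,-45],1],[[16,0,0],[0,-180,-60],1],[[20.7,0,0],[0,-225,-75],1]]'
python3 - <<'E'
from h import *
goal((.5581,.0425,.2),80)
E
```

```text
time: 9.8
tcp_pos: [0.5346, -0.0999, 0.199]
ee_rot: [-2.126, 0.19, 2.13]
force: [1.1, 0.5, -1.4]
grip_width: 0.0175
turn [-0.21  0.11  0.  ] shift [  -1.  -144.3    2.1] from [ 0.5346 -0.0999  0.199 ] F [ 1.1  0.5 -1.4] t 9.8
```

```bash
python3 -m creep '[[[0,0,0],[0,-45,0],1],[[0,0,0],[0,-85,1],1],[[0,0,0],[0,-120,2],1],[[0,0,0],[0,-141,2],1],[[0,0,0],[0,-141,2],1]]'
python3 -m creep '[[[0,0,0],[0,0,0],1],[[0,0,0],[0,0,0],1],[[0,0,0],[0,0,0],1]]'
python3 - <<'E'
from h import *
goal((.5581,.0425,.2),80)
s=state();im=get_image("wrist");save(im,"w4",(150,100,400,300),3);P=cloud(im,s);np.save("w4.npy",P)
z=P[:,:,2]
c=np.array([.5508,.0011]);d=(P[:,:,:2]-c);a=np.radians(-10);xs=d@[np.cos(a),np.sin(a)];ys=d@[-np.sin(a),np.cos(a)]
m=(abs(xs)<.01)&(z>.0405)&(z<.046)&(ys>.018)&(ys<.05)
print(m.sum())
if m.sum(): print("bar x",xs[m].min(),xs[m].max(),ys[m].min(),ys[m].max())
m=(abs(xs)<.03)&(z>.178)&(z<.196)&(abs(ys-.042)<.03); print(m.sum())
if m.sum(): print("fork fl",xs[m].min(),xs[m].max(),ys[m].min(),ys[m].max(),z[m].min(),z[m].max())
m=(abs(xs)<.03)&(z>.14)&(z<.178)&(abs(ys-.042)<.03); print(m.sum())
if m.sum(): print("blade",xs[m].min(),xs[m].max(),ys[m].min(),ys[m].max(),z[m].min(),z[m].max())
E
```

```text
time: 10.3
tcp_pos: [0.5574, 0.04, 0.1988]
ee_rot: [-2.13, 0.182, 2.134]
force: [-1.1, -0.1, -0.3]
grip_width: 0.0178
time: 10.6
tcp_pos: [0.5576, 0.0363, 0.2]
ee_rot: [-2.129, 0.188, 2.13]
force: [0.2, -0.1, -1.0]
grip_width: 0.0176
turn [-0.09  0.03 -0.03] shift [-0.  -6.2  0.5] from [0.5576 0.0363 0.2   ] F [ 0.2 -0.1 -1. ] t 10.6
179
bar x -0.0031066925414826242 0.0025454599900124435 0.018689837049494885 0.04926622444324536
722
fork fl 0.006223482988087355 0.01852038472271807 0.023054982820280855 0.04857814716612243 0.18713034742486095 0.19585110222177315
72
blade 0.012435199808214427 0.013305401077018521 0.033129422723253615 0.0378846256884674 0.1527147739226459 0.17190282014468047
```

View pics/w4.png

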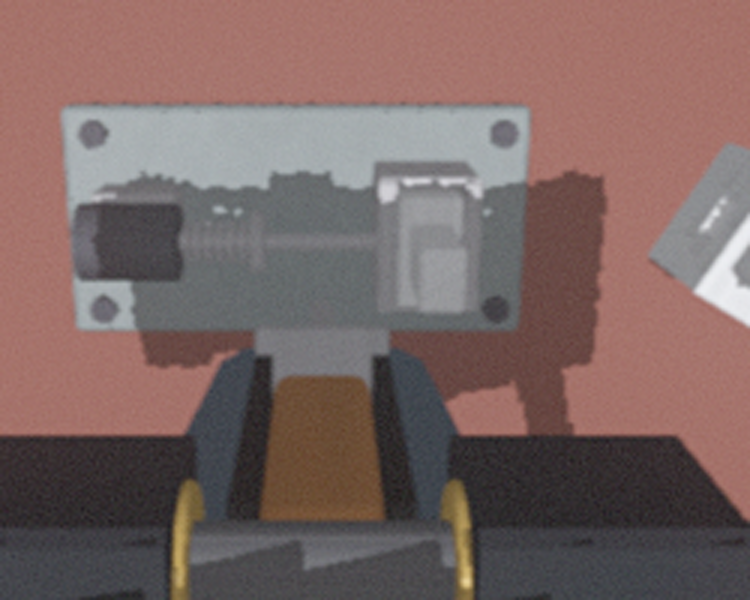

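```bash
python3 -m creep '[[[0,0,0],[20,-5.7,0.7],1],[[0,0,0],[50,-5.7,0.7],1],[[0,0,0],[75,-5.7,0.7],1],[[0,0,0],[90,-5.7,0.7],1],[[0,0,0],[99,-5.7,0.7],1]]'
python3 -m creep '[[[0,0,0],[0,0,0],1],[[0,0,0],[0,0,0],1],[[0,0,0],[0,0,0],1]]'
python3 - <<'E'
from h import *
goal((.5580,.042,.0762),80)
s=state();im=get_image("wrist");save(im,"w5",(150,100,400,300),3);P=cloud(im,s)
z=P[:,:,2]
c=np.array([.5508,.0011]);d=(P[:,:,:2]-c);a=np.radians(-10);xs=d@[np.cos(a),np.sin(a)];ys=d@[-np.sin(a),np.cos(a)]
m=(abs(xs)<.01)&(z>.0405)&(z<.046)&(ys>.018)&(ys<.05)
print(m.sum())
if m.sum(): print("bar x",xs[m].min(),xs[m].max(),ys[m].min(),ys[m].max())
zo=s["tcp_pos"][2]
for n,l,h in (("flange",-.0122,-.0085),("blade",-.044,-.016)):
    m=(abs(xs)<.03)&(z>zo+l)&(z<zo+h)&(abs(ys-.042)<.02)
    if m.sum(): print(n,m.sum(),"x",np.percentile(xs[m],[0,5,50,95,100]).round(4),"y",ys[m].min(),ys[m].max())
E
```

```text
time: 11.15
tcp_pos: [0.5573, 0.0424, 0.0998]
ee_rot: [-2.127, 0.188, 2.132]
force: [-0.1, 0.5, -1.1]
grip_width: 0.0176
time: 11.45
tcp_pos: [0.559, 0.0431, 0.1023]
ee_rot: [-2.132, 0.186, 2.127]
force: [-0.5, -1.1, -1.4]
grip_width: 0.0174
turn [-0.02 -0.13  0.03] shift [26.1  1.2  0.9] from [0.559  0.0431 0.1023] F [-0.5 -1.1 -1.4] t 11.45
106
bar x -0.0028663336382908147 0.0031973846060959535 0.018014476763180767 0.04939679378454784
flange 656 x [0.0063 0.0095 0.0144 0.0182 0.0185] y 0.029919846644499357 0.05545316484229554
blade 60 x [0.0128 0.013  0.0133 0.0135 0.0137] y 0.04007553183591273 0.04474776699285218
```

View pics/w5.png

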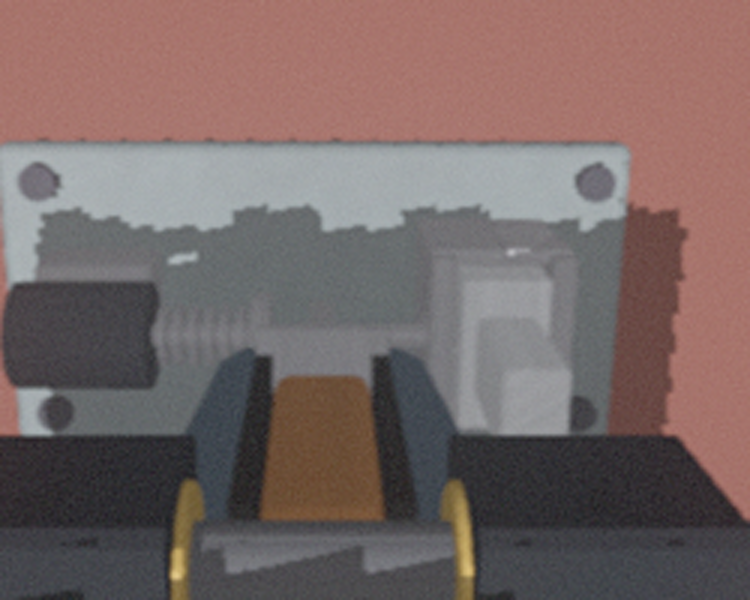

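```bash
python3 -m creep '[[[0,0,0],[3,0,1.1],1],[[0,0,0],[6,0,1.1],1],[[0,0,0],[8,0,1.1],1],[[0,0,0],[8,0,1.1],1],[[0,0,0],[8,0,1.1],1]]'
python3 - <<'E'
from h import *
goal((.5580,.042,.0762),80)
get_image("top")
goal((.5580,.042,.0762),80)
E
```

```text
time: 12.0
tcp_pos: [0.557, 0.0434, 0.0931]
ee_rot: [-2.13, 0.187, 2.13]
force: [0.1, 0.4, -1.3]
grip_width: 0.0179
turn [-0.    0.01 -0.01] shift [16.9  1.2 -1.2] from [0.557  0.0434 0.0931] F [ 0.1  0.4 -1.3] t 12.0
turn [-0. -0. -0.] shift [17.   1.2 -1.1] from [0.5571 0.0434 0.0932] F [ 0.3 -0.6 -1. ] t 12.05
```

```bash
python3 -m creep '[[[0,0,0],[0,0,-0.8],1],[[0,0,0],[0,0,-0.8],1],[[0,0,0],[0,0,-0.8],1],[[0,0,0],[0,0,-0.8],1]]'
cat > chk.py <<'E'
from h import *
import sys
goal((.5580,.042,.0762),80)
s=state();im=get_image("wrist");save(im,sys.argv[1],(150,100,400,300),3);P=cloud(im,s)
z=P[:,:,2]
c=np.array([.5508,.0011]);d=(P[:,:,:2]-c);a=np.radians(-10);xs=d@[np.cos(a),np.sin(a)];ys=d@[-np.sin(a),np.cos(a)]
t=np.array(s["tcp_pos"][:2])-c;print("tcp stand",t@[np.cos(a),np.sin(a)],t@[-np.sin(a),np.cos(a)])
m=(abs(xs)<.01)&(z>.0405)&(z<.046)&(ys>.018)&(ys<.036)
print(m.sum())
if m.sum(): print("bar x",xs[m].min(),xs[m].max(),ys[m].min(),ys[m].max())
zo=s["tcp_pos"][2]
for n,l,h in (("flange",-.0122,-.0085),("blade",-.044,-.016)):
    m=(abs(xs)<.03)&(xs>.01)&(z>zo+l)&(z<zo+h)&(abs(ys-.045)<.022)
    if m.sum(): print(n,m.sum(),"x",np.percentile(xs[m],[0,5,50,95,100]).round(4),"y",ys[m].min(),ys[m].max())
m=(abs(xs)<.013)&(z>.046)&(z<.054)&(ys>.045)&(ys<.08)
if m.sum(): print("barfl",np.percentile(ys[m],[0,2,5]).round(4))
m=(abs(xs)<.02)&(z>.085)&(z<.115)&(abs(ys)<.01)
if m.sum(): print("tab top z",np.percentile(z[m],[50,95]).round(4))
E
python3 chk.py w6
```

```text
time: 12.45
tcp_pos: [0.5579, 0.0432, 0.0932]
ee_rot: [-2.13, 0.187, 2.13]
force: [0.3, -0.8, -0.5]
grip_width: 0.0181
turn [-0.01 -0.01 -0.  ] shift [17.   1.2 -0.3] from [0.5579 0.0432 0.0932] F [ 0.3 -0.8 -0.5] t 12.45
tcp stand -0.00035763333739726176 0.042693454754251486
85
bar x -0.002291626021834531 0.0031937083495642495 0.018069037293087804 0.026498825119689345
flange 528 x [0.01   0.0106 0.014  0.0171 0.0175] y 0.029922863329843192 0.05535915569379859
blade 62 x [0.0117 0.0117 0.012  0.0123 0.0125] y 0.039992995683694715 0.044705645516517574
barfl [0.055  0.0551 0.0563]
tab top z [0.0904 0.0915]
```

View pics/w6.png

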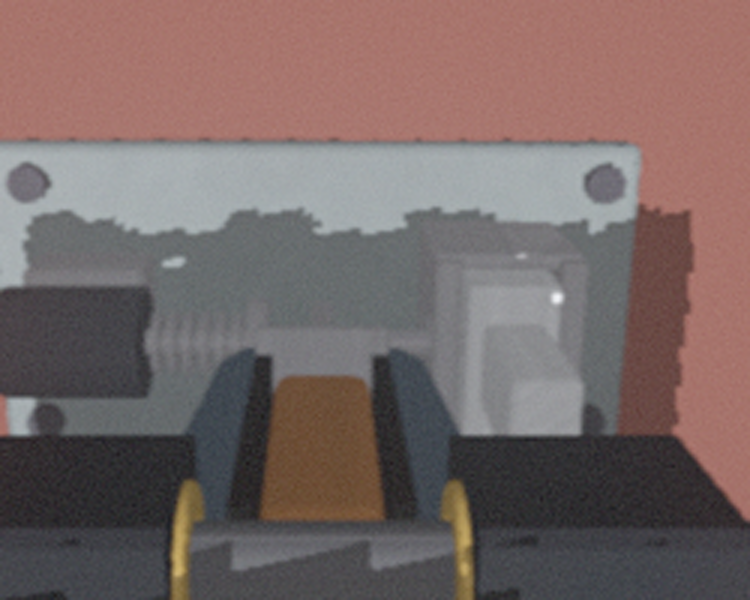

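```bash
python3 -m creep '[[[0,0,0],[3,0,-0.2],1],[[0,0,0],[5,0,-0.2],1],[[0,0,0],[7,0,-0.2],1],[[0,0,0],[8,0,-0.2],1],[[0,0,0],[8,0,-0.2],1]]'
python3 -m creep '[[[0,0,0],[2,0,0],1],[[0,0,0],[4,0,0],1],[[0,0,0],[6,0,0],1],[[0,0,0],[8,0,0],1],[[0,0,0],[8,0,0],1]]'
python3 -m creep '[[[0,0,0],[0,0,0],1]]'
python3 chk.py w7
```

```text
time: 13.0
tcp_pos: [0.5579, 0.0432, 0.0849]
ee_rot: [-2.13, 0.187, 2.131]
force: [-0.1, 0.2, -2.1]
grip_width: 0.0179
time: 13.5
tcp_pos: [0.5578, 0.0432, 0.0768]
ee_rot: [-2.129, 0.187, 2.131]
force: [-0.0, -0.4, -1.1]
grip_width: 0.018
time: 13.6
tcp_pos: [0.558, 0.0432, 0.0771]
ee_rot: [-2.13, 0.187, 2.13]
force: [0.2, 0.2, -1.3]
grip_width: 0.0179
turn [-0.01  0.   -0.01] shift [ 0.9  1.2 -0.2] from [0.558  0.0432 0.0771] F [ 0.2  0.2 -1.3] t 13.6
tcp stand -0.00019632108367349636 0.042685074200999644
19
bar x -0.0014716943807263582 0.0029733011689890352 0.01822050099386173 0.02156709283897714
flange 536 x [0.01   0.0105 0.0141 0.0172 0.0176] y 0.02987403544710415 0.05538359122410004
blade 81 x [0.0101 0.0101 0.0121 0.0125 0.0127] y 0.03997893236571622 0.05975670792318126
barfl [0.0573 0.058  0.0586]
tab top z [0.0898 0.0915]
```

View pics/w7.png

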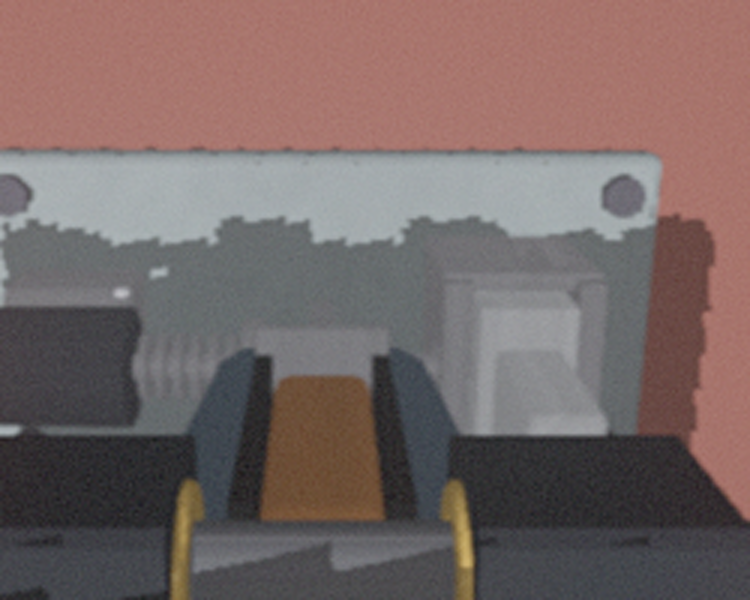

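```bash
python3 -m creep '[[[0,0,0],[0,-2,0],1],[[0,0,0],[0,-4,0],1],[[0,0,0],[0,-6,0],1],[[0,0,0],[0,-7,0],1],[[0,0,0],[0,-7,0],1]]' 60
python3 -m creep '[[[0,0,0],[0,-0.5,0],1],[[0,0,0],[0,-1,0],1],[[0,0,0],[0,-1,0],1]]'
python3 -m creep '[[[0,0,0],[0,-0.5,0],1],[[0,0,0],[0,-1,0],1],[[0,0,0],[0,-1,0],1]]'
python3 -m creep '[[[0,0,0],[0,-0.5,0],1],[[0,0,0],[0,-1,0],1],[[0,0,0],[0,-1,0],1]]'
python3 -c "
from h import *
goal((.5580,.042,.0762),80)"
```

```text
time: 14.15
tcp_pos: [0.5593, 0.0503, 0.0772]
ee_rot: [-2.13, 0.186, 2.13]
force: [-0.6, 0.5, -1.4]
grip_width: 0.0174
time: 14.45
tcp_pos: [0.5594, 0.0511, 0.0772]
ee_rot: [-2.13, 0.187, 2.13]
force: [1.0, -0.2, -1.6]
grip_width: 0.0176
time: 14.75
tcp_pos: [0.5596, 0.0521, 0.0772]
ee_rot: [-2.13, 0.186, 2.13]
force: [0.3, -0.2, -0.9]
grip_width: 0.0178
time: 15.05
tcp_pos: [0.5598, 0.053, 0.0772]
ee_rot: [-2.13, 0.187, 2.13]
force: [-0.3, 0.1, -1.2]
grip_width: 0.0177
turn [ 0.   -0.01 -0.01] shift [ 1.  11.1 -0.2] from [0.5598 0.053  0.0772] F [-0.3  0.1 -1.2] t 15.05
```

```bash
python3 -m creep '[[[0,0,0],[0,-0.5,0],1],[[0,0,0],[0,-1,0],1],[[0,0,0],[0,-1,0],1]]'
python3 -m creep '[[[0,0,0],[0,-0.5,0],1],[[0,0,0],[0,-1,0],1],[[0,0,0],[0,-1,0],1]]'
python3 -m creep '[[[0,0,0],[0,-0.5,0],1],[[0,0,0],[0,-1,0],1],[[0,0,0],[0,-1,0],1]]'
```

```text
time: 15.35
tcp_pos: [0.5598, 0.0533, 0.0771]
ee_rot: [-2.131, 0.188, 2.131]
force: [0.0, -4.7, -0.9]
grip_width: 0.0178
time: 15.65
tcp_pos: [0.5599, 0.0539, 0.0772]
ee_rot: [-2.131, 0.188, 2.132]
force: [-1.0, -6.1, -0.1]
grip_width: 0.0178
time: 15.95
tcp_pos: [0.5601, 0.0547, 0.0771]
ee_rot: [-2.131, 0.188, 2.132]
force: [-0.2, -6.6, -0.0]
grip_width: 0.0177
```

```bash
python3 -m creep '[[[0,0,0],[0,-0.5,0],1],[[0,0,0],[0,-1,0],1],[[0,0,0],[0,-1.5,0],1],[[0,0,0],[0,-2,0],1],[[0,0,0],[0,-2,0],1]]'
python3 -m creep '[[[0,0,0],[0,-0.5,0],1],[[0,0,0],[0,-1,0],1],[[0,0,0],[0,-1,0],1]]'
python3 -m creep '[[[0,0,0],[0,-0.5,0],1],[[0,0,0],[0,-1,0],1],[[0,0,0],[0,-1,0],1]]'
python3 chk.py w8
```

```text
time: 16.45
tcp_pos: [0.5603, 0.0564, 0.0771]
ee_rot: [-2.132, 0.189, 2.133]
force: [-0.6, -7.2, -0.8]
grip_width: 0.0178
time: 16.75
tcp_pos: [0.5605, 0.0571, 0.0771]
ee_rot: [-2.132, 0.189, 2.133]
force: [-0.3, -8.2, -0.2]
grip_width: 0.0178
time: 17.05
tcp_pos: [0.5606, 0.0579, 0.0771]
ee_rot: [-2.132, 0.189, 2.133]
force: [-1.1, -9.0, 0.5]
grip_width: 0.0178
turn [ 0.07  0.01 -0.23] shift [ 1.  16.1 -0.2] from [0.5606 0.0579 0.0771] F [-1.1 -9.   0.5] t 17.05
tcp stand -0.00019725751156285964 0.05767115548478923
207
bar x -0.002843405258794337 0.003135015957322255 0.018031024699845823 0.03578501035934802
flange 483 x [0.01   0.0104 0.0141 0.0172 0.0177] y 0.044249938114957164 0.06683304509319618
blade 78 x [0.0101 0.0101 0.0121 0.0125 0.0125] y 0.05484067320801729 0.06409039105712971
barfl [0.055  0.0552 0.0554]
tab top z [0.0901 0.0918]
```

```bash
python3 -m creep '[[[0,0,0],[0,-0.5,0],1],[[0,0,0],[0,-1,0],1],[[0,0,0],[0,-1,0],1],[[0,0,0],[0,-1,0],1]]'
python3 chk.py w9 | grep -E "tab|tcp"
python3 -m creep '[[[0,0,0],[0,-0.4,0],1],[[0,0,0],[0,-0.6,0],1],[[0,0,0],[0,-0.6,0],1],[[0,0,0],[0,-0.6,0],1]]'
python3 chk.py w10 | grep -E "tab|tcp"
```

```text
time: 17.5
tcp_pos: [0.5607, 0.0587, 0.0771]
ee_rot: [-2.132, 0.19, 2.134]
force: [-0.4, -9.5, 0.0]
grip_width: 0.0179
tcp stand -0.00022988616054085435 0.058415454948580886
tab top z [0.09   0.0918]
time: 17.95
tcp_pos: [0.5608, 0.0591, 0.0771]
ee_rot: [-2.132, 0.19, 2.134]
force: [-0.2, -9.9, -0.8]
grip_width: 0.0179
tcp stand -0.0002155786057676209 0.0588403775314844
tab top z [0.09   0.0919]
```

```bash
python3 -m creep '[[[0,0,0],[0,-0.4,0],1],[[0,0,0],[0,-0.6,0],1],[[0,0,0],[0,-0.6,0],1],[[0,0,0],[0,-0.6,0],1]]'
python3 chk.py w11 | grep -E "tab|tcp"
python3 -m creep '[[[0,0,0],[0,-0.4,0],1],[[0,0,0],[0,-0.6,0],1],[[0,0,0],[0,-0.6,0],1],[[0,0,0],[0,-0.6,0],1]]'
python3 chk.py w12 | grep -E "tab|tcp"
```

```text
time: 18.4
tcp_pos: [0.5608, 0.0595, 0.0771]
ee_rot: [-2.132, 0.19, 2.134]
force: [-1.0, -10.9, -0.5]
grip_width: 0.0178
tcp stand -0.00024520216780190977 0.05924953191638742
tab top z [0.0902 0.0919]
time: 18.85
tcp_pos: [0.561, 0.06, 0.0771]
ee_rot: [-2.133, 0.19, 2.134]
force: [0.1, -11.1, 0.1]
grip_width: 0.0178
tcp stand -0.00020999362012303358 0.05976634145870548
tab top z [0.0905 0.0923]
```

```bash
python3 -m creep '[[[0,0,0],[0,-0.3,0],1],[[0,0,0],[0,-0.5,0],1],[[0,0,0],[0,-0.5,0],1],[[0,0,0],[0,-0.5,0],1]]'
python3 chk.py w13 | grep -E "tab|tcp"
```

```text
time: 19.3
tcp_pos: [0.5611, 0.0608, 0.0771]
ee_rot: [-2.132, 0.19, 2.134]
force: [-1.0, -10.8, -0.6]
grip_width: 0.0178
tcp stand -0.0002209727580331186 0.0605425555175737
tab top z [0.0953 0.1044]
```

View pics/w13.png

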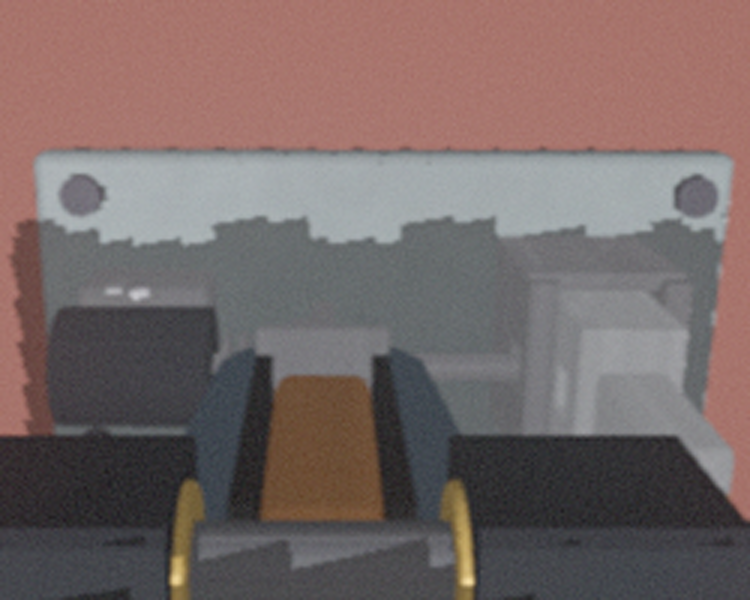

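```bash
python3 -m creep '[[[0,0,0],[0,0,0],1],[[0,0,0],[0,0.5,0],1],[[0,0,0],[0,1,0],1],[[0,0,0],[0,1.5,0],1],[[0,0,0],[0,2,0],1]]'
python3 -m creep '[[[0,0,0],[0,0.5,0],1],[[0,0,0],[0,1,0],1],[[0,0,0],[0,1.5,0],1],[[0,0,0],[0,2,0],1],[[0,0,0],[0,2.5,0],1]]'
python3 -m creep '[[[0,0,0],[0,1,0],1],[[0,0,0],[0,2,0],1],[[0,0,0],[0,3,0],1],[[0,0,0],[0,4,0],1],[[0,0,0],[0,5,0],1]]'
python3 -m creep '[[[0,0,0],[0,1,0],1],[[0,0,0],[0,2,0],1],[[0,0,0],[0,3,0],1],[[0,0,0],[0,3,0],1],[[0,0,0],[0,3,0],1]]'
python3 chk.py w14
```

```text
time: 19.85
tcp_pos: [0.5608, 0.0593, 0.0771]
ee_rot: [-2.132, 0.189, 2.133]
force: [-0.4, -7.0, -0.6]
grip_width: 0.0176
time: 20.35
tcp_pos: [0.5608, 0.0588, 0.0771]
ee_rot: [-2.13, 0.186, 2.13]
force: [-0.3, -2.2, -1.8]
grip_width: 0.0178
time: 20.85
tcp_pos: [0.56, 0.054, 0.0773]
ee_rot: [-2.13, 0.186, 2.13]
force: [-0.2, 0.4, -1.1]
grip_width: 0.018
time: 21.35
tcp_pos: [0.5594, 0.0508, 0.0772]
ee_rot: [-2.13, 0.187, 2.13]
force: [-0.3, 0.3, -1.3]
grip_width: 0.0177
turn [-0.01 -0.   -0.  ] shift [ 1.   8.9 -0.2] from [0.5594 0.0508 0.0772] F [-0.3  0.3 -1.3] t 21.35
tcp stand -0.00017390862960343402 0.05047646539954349
121
bar x -0.0027913512644209626 0.003075229091452607 0.01805112142036385 0.028749022179379306
flange 530 x [0.01   0.0105 0.0142 0.0172 0.0178] y 0.0376711655674429 0.06321865510046784
blade 75 x [0.01   0.0101 0.0121 0.0125 0.0127] y 0.047769531027004986 0.06490823245196026
barfl [0.0479 0.0483 0.0492]
tab top z [0.0914 0.0975]
```

View pics/w14.png

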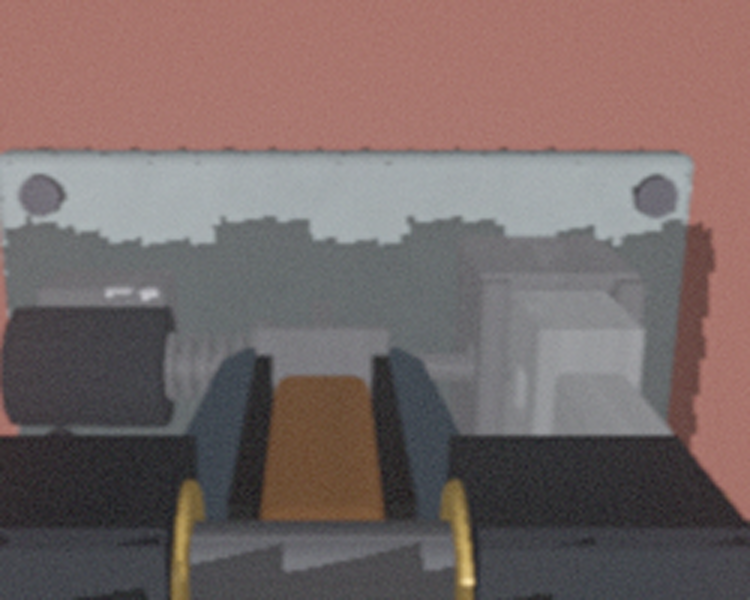

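```bash
python3 -m creep '[[[0,0,0],[-5,0,0],1],[[0,0,0],[-15,0,0],1],[[0,0,0],[-45,0,0],1],[[0,0,0],[-90,0,0],1],[[0,0,0],[-123,0,0],1]]' 50
python3 - <<'E'
from h import *
goal((.50334,-.33674,.2),100.8)
s=state();im=get_image("wrist");save(im,"w15",(150,100,400,300),3)
E
```

```text
time: 21.9
tcp_pos: [0.5601, 0.051, 0.2036]
ee_rot: [-2.133, 0.186, 2.126]
force: [1.3, 0.8, -1.0]
grip_width: 0.0176
turn [-2.081e+01 -2.000e-01  1.000e-02] shift [  3.3 391.7 -11.4] from [0.5601 0.051  0.2036] F [ 1.3  0.8 -1. ] t 21.9
```

View pics/w15.png

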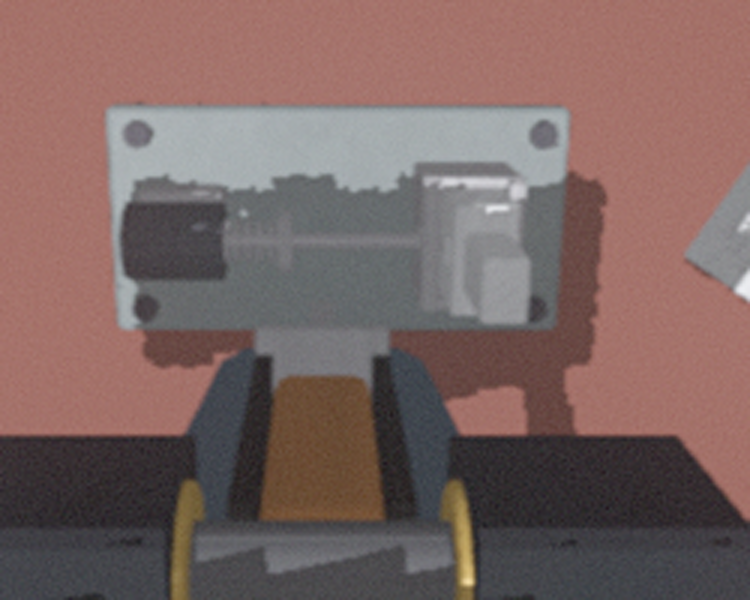

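Link is up (tab top at 505,260), with the bar's spring still compressed. Back to the block.

```bash
python3 -m creep '[[[-4,0,0],[0,45,-1],1],[[-8,0,0],[0,90,-3],1],[[-12,0,0],[0,135,-4],1],[[-16,0,0],[0,180,-5],1],[[-20.8,0,0],[0,225,-6],1]]'
python3 - <<'E'
from h import *
goal((.50334,-.33674,.2),100.8)
E
```

```text
time: 22.45
tcp_pos: [0.5258, -0.1734, 0.2011]
ee_rot: [2.122, 0.203, -2.119]
force: [0.1, 0.7, -2.0]
grip_width: 0.018
turn [ 0.19 -0.07 -0.05] shift [  1.1 156.   53.2] from [ 0.5258 -0.1734  0.2011] F [ 0.1  0.7 -2. ] t 22.45
```

```bash
python3 -m creep '[[[0,0,0],[0,45,16],1],[[0,0,0],[0,85,30],1],[[0,0,0],[0,120,42],1],[[0,0,0],[0,148,52],1],[[0,0,0],[0,148,52],1]]'
python3 -m creep '[[[0,0,0],[0,0,0],1],[[0,0,0],[0,0,0],1],[[0,0,0],[0,0,0],1],[[0,0,0],[0,0,0],1]]'
python3 - <<'E'
from h import *
goal((.50334,-.33674,.2),100.8)
E
```

```text
time: 22.95
tcp_pos: [0.5021, -0.3306, 0.2006]
ee_rot: [2.124, 0.194, -2.123]
force: [0.4, 1.0, -1.9]
grip_width: 0.0176
time: 23.35
tcp_pos: [0.5031, -0.3259, 0.2005]
ee_rot: [2.122, 0.202, -2.122]
force: [-0.9, -0.3, -0.8]
grip_width: 0.018
turn [ 0.07 -0.01 -0.01] shift [ 0.5 10.7  1.8] from [ 0.5031 -0.3259  0.2005] F [-0.9 -0.3 -0.8] t 23.35
```

```bash
python3 -m creep '[[[0,0,0],[20,10.7,1.8],1],[[0,0,0],[50,10.7,1.8],1],[[0,0,0],[75,10.7,1.8],1],[[0,0,0],[90,10.7,1.8],1],[[0,0,0],[90,10.7,1.8],1]]'
python3 -m creep '[[[0,0,0],[0,0,0],1],[[0,0,0],[0,0,0],1],[[0,0,0],[0,0,0],1]]'
python3 - <<'E'
from h import *
goal((.50334,-.33674,.054),100.8)
s=state();im=get_image("wrist");save(im,"w16",(150,100,400,300),3)
E
```

```text
time: 23.85
tcp_pos: [0.5019, -0.3362, 0.1078]
ee_rot: [2.119, 0.205, -2.128]
force: [0.6, 0.3, -0.7]
grip_width: 0.018
time: 24.15
tcp_pos: [0.5038, -0.338, 0.1115]
ee_rot: [2.124, 0.199, -2.12]
force: [0.1, -0.2, -1.1]
grip_width: 0.018
turn [ 0.01 -0.1  -0.11] shift [57.5 -1.5  0.3] from [ 0.5038 -0.338   0.1115] F [ 0.1 -0.2 -1.1] t 24.15
```

View pics/w16.png

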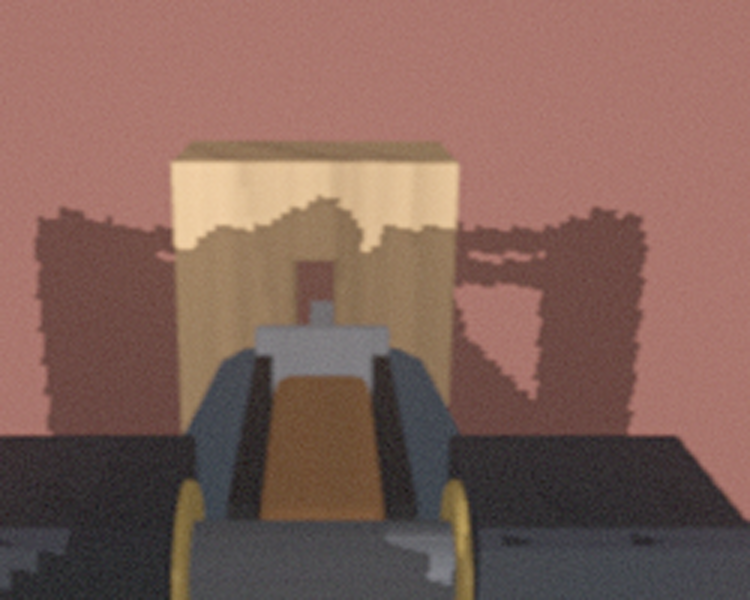

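```bash
python3 -m creep '[[[0,0,0],[5,-1.4,0.3],1],[[0,0,0],[14,-1.4,0.3],1],[[0,0,0],[18,-1.4,0.3],1],[[0,0,0],[18,-1.4,0.3],1],[[0,0,0],[18,-1.4,0.3],1]]'
python3 - <<'E'
from h import *
goal((.50334,-.33674,.054),100.8)
s=state();im=get_image("wrist");save(im,"w17",(150,100,400,300),3)
goal((.50334,-.33674,.054),100.8)
E
```

```text
time: 24.7
tcp_pos: [0.5025, -0.3364, 0.0919]
ee_rot: [2.122, 0.201, -2.123]
force: [0.0, 0.1, -1.8]
grip_width: 0.0176
turn [-0.01  0.02  0.01] shift [37.9  0.5 -0.8] from [ 0.5025 -0.3364  0.0919] F [ 0.   0.1 -1.8] t 24.7
turn [-0.01 -0.   -0.01] shift [38.2  0.4 -0.7] from [ 0.5026 -0.3365  0.0922] F [-0.7 -0.1 -2.6] t 24.75
```

View pics/w17.png

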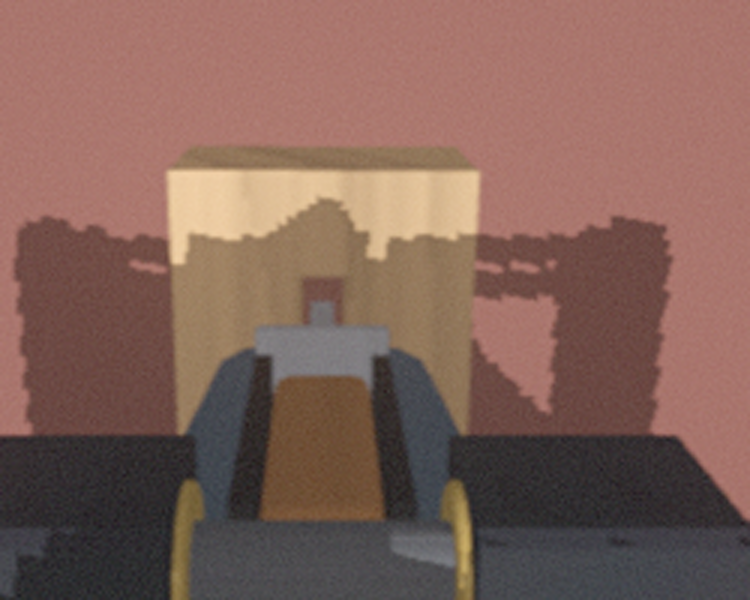

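```bash
python3 -m creep '[[[0,0,0],[4,0.3,-0.6],1],[[0,0,0],[10,0.3,-0.6],1],[[0,0,0],[16,0.3,-0.6],1],[[0,0,0],[20,0.3,-0.6],1],[[0,0,0],[20,0.3,-0.6],1]]'
python3 -m creep '[[[0,0,0],[5,0,0],1],[[0,0,0],[9,0,0],1],[[0,0,0],[13,0,0],1],[[0,0,0],[16,0,0],1],[[0,0,0],[16,0,0],1]]'
python3 -m creep '[[[0,0,0],[0.5,0,0],1],[[0,0,0],[1,0,0],1],[[0,0,0],[1,0,0],1]]'
python3 -c "
from h import *
goal((.50334,-.33674,.054),100.8)"
```

```text
time: 25.25
tcp_pos: [0.5027, -0.3362, 0.0712]
ee_rot: [2.122, 0.202, -2.125]
force: [-0.5, 0.0, -0.8]
grip_width: 0.0176
time: 25.75
tcp_pos: [0.5029, -0.3364, 0.0557]
ee_rot: [2.122, 0.201, -2.124]
force: [0.1, 0.3, -1.4]
grip_width: 0.0179
time: 26.05
tcp_pos: [0.5033, -0.3366, 0.0553]
ee_rot: [2.123, 0.2, -2.122]
force: [0.0, 0.6, -0.9]
grip_width: 0.0179
turn [-0.   -0.01 -0.02] shift [ 1.3  0.1 -0.1] from [ 0.5033 -0.3366  0.0553] F [ 0.   0.6 -0.9] t 26.05
```

```bash
python3 -m creep '[[[0,0,0],[0.5,0,0],1],[[0,0,0],[1,0,0],1],[[0,0,0],[1,0,0],1]]'
python3 -m creep '[[[0,0,0],[0.4,0,0],1],[[0,0,0],[0.8,0,0],1],[[0,0,0],[0.8,0,0],1]]'
```

```text
time: 26.35
tcp_pos: [0.5032, -0.3366, 0.0542]
ee_rot: [2.123, 0.2, -2.123]
force: [-0.3, -0.9, -1.7]
grip_width: 0.0179
time: 26.65
tcp_pos: [0.5032, -0.3366, 0.0541]
ee_rot: [2.123, 0.2, -2.122]
force: [-1.6, 1.2, 4.8]
grip_width: 0.0179
```

```bash
python3 -m creep '[[[0,0,0],[-0.5,0,0],0.7],[[0,0,0],[-0.5,0,0],0.5],[[0,0,0],[-0.5,0,0],0.3],[[0,0,0],[-0.5,0,0],0.2],[[0,0,0],[-0.5,0,0],0]]'
python3 -m creep '[[[0,0,0],[-20,0,0],0],[[0,0,0],[-60,0,0],0],[[0,0,0],[-100,0,0],0],[[0,0,0],[-146,0,0],0]]'
python3 - <<'E'
from h import *
s=state();im=get_image("wrist");save(im,"w18",scale=1.5);P=cloud(im,s)
z=P[:,:,2]
def rect(m,n):
    pts=P[m][:,:2];print(n,m.sum(),cv2.minAreaRect((pts*1000).astype(np.float32)),np.median(P[m],0).round(4))
near=(np.hypot(P[:,:,0]-.502,P[:,:,1]+.337)<.06)
rect(near&(z>.035)&(z<.0425),"block");rect(near&(z>.09)&(z<.12),"forktop");rect(near&(z>.0425)&(z<.05),"fl")
goal((.551,.001,.2),80,s)
E
```

```text
time: 27.15
tcp_pos: [0.5032, -0.3366, 0.0537]
ee_rot: [2.123, 0.201, -2.123]
force: [0.7, 0.1, 0.3]
grip_width: 0.0552
time: 27.55
tcp_pos: [0.5025, -0.3361, 0.2005]
ee_rot: [2.121, 0.202, -2.125]
force: [1.1, -0.6, 0.5]
grip_width: 0.0871
block 4262 ((503.09393310546875, -336.6902770996094), (80.77162170410156, 70.07627868652344), 10.675102233886719) [ 0.5085 -0.3348  0.04  ]
forktop 444 ((503.67193603515625, -336.43756103515625), (17.707353591918945, 17.266305923461914), 10.967846870422363) [ 0.5048 -0.3364  0.0994]
fl 364 ((502.583251953125, -332.10418701171875), (33.65570068359375, 35.512176513671875), 9.380972862243652) [ 0.5129 -0.335   0.0439]
turn [20.79  0.1   0.07] shift [   0.8 -322.1 -110.7] from [ 0.5025 -0.3361  0.2005] F [ 1.1 -0.6  0.5] t 27.55
```

View pics/w18.png

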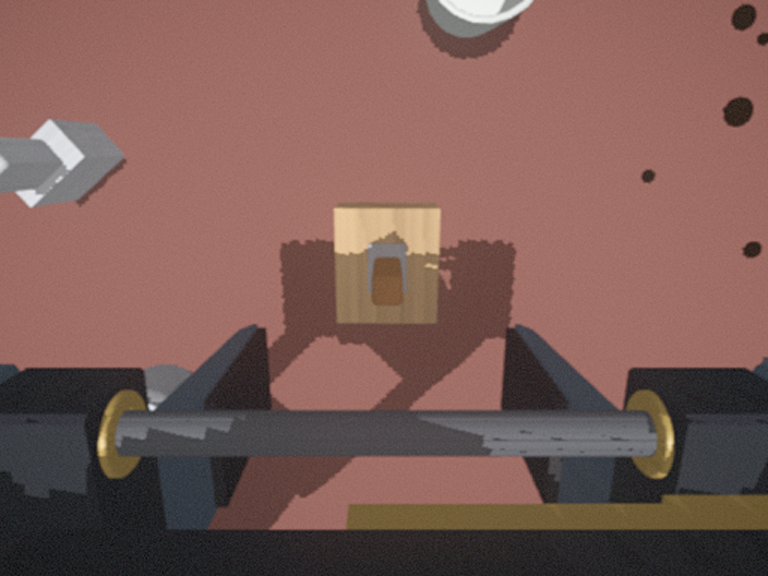

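```bash
python3 -m creep '[[[4,0,0],[0,-45,-15],0],[[8,0,0],[0,-90,-30],0],[[12,0,0],[0,-135,-46],0],[[16,0,0],[0,-180,-62],0],[[20.7,0,0],[0,-225,-77],0]]'
python3 - <<'E'
from h import *
goal((.551,.001,.2),80)
E
```

```text
time: 28.1
tcp_pos: [0.5368, -0.0993, 0.1998]
ee_rot: [-2.13, 0.188, 2.128]
force: [0.2, -0.7, -0.4]
grip_width: 0.0916
turn [-0.11 -0.04 -0.  ] shift [  -0.2 -101.3    3.6] from [ 0.5368 -0.0993  0.1998] F [ 0.2 -0.7 -0.4] t 28.1
```

```bash
python3 -m creep '[[[0,0,0],[0,-40,1],0],[[0,0,0],[0,-75,2],0],[[0,0,0],[0,-96,4],0],[[0,0,0],[0,-96,4],0],[[0,0,0],[0,-96,4],0]]'
python3 -m creep '[[[0,0,0],[0,0,0],0],[[0,0,0],[0,0,0],0]]'
python3 - <<'E'
from h import *
s=state();im=get_image("wrist");save(im,"w19",(100,80,400,305),2.6);P=cloud(im,s)
z=P[:,:,2]
def rect(m,n):
    pts=P[m][:,:2];print(n,m.sum(),cv2.minAreaRect((pts*1000).astype(np.float32)),np.median(P[m],0).round(4))
near=(np.hypot(P[:,:,0]-.551,P[:,:,1]-.001)<.04)
rect(near&(z>.1)&(z<.11),"tab");rect(near&(z>.062)&(z<.073),"blk")
goal((.551,.001,.2),80,s)
goal((.551,.001,.2),80)
E
```

```text
time: 28.6
tcp_pos: [0.5492, -0.006, 0.1997]
ee_rot: [-2.132, 0.184, 2.132]
force: [-0.8, -0.7, -0.7]
grip_width: 0.0915
time: 28.8
tcp_pos: [0.5492, -0.007, 0.1999]
ee_rot: [-2.13, 0.187, 2.13]
force: [-0.4, 0.5, 0.1]
grip_width: 0.091
tab 383 ((550.865478515625, -0.4117765426635742), (13.562443733215332, 19.133291244506836), 80.04427337646484) [ 5.510e-01 -5.000e-04  1.038e-01]
blk 375 ((550.4671630859375, 0.071746826171875), (19.945026397705078, 35.75445556640625), 80.13898468017578) [ 0.5611 -0.0036  0.068 ]
turn [ 0.   -0.   -0.02] shift [-0.1 -8.2 -0.4] from [ 0.5492 -0.007   0.1999] F [-0.4  0.5  0.1] t 28.8
turn [ 0.   -0.   -0.02] shift [-0.1 -8.2 -0.4] from [ 0.5492 -0.007   0.1999] F [ 0.1 -0.2  0.2] t 28.85
```

View pics/w19.png

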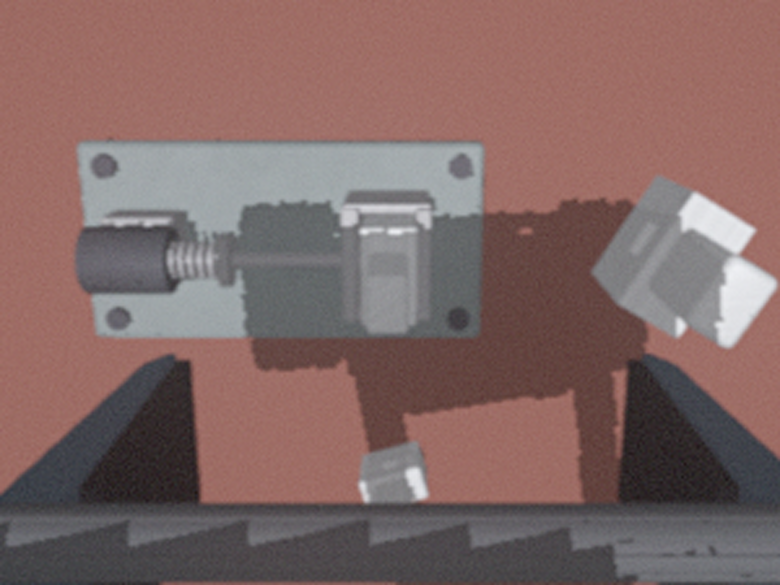

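```bash
python3 -m creep '[[[0,0,0],[20,-6.9,0],0],[[0,0,0],[50,-6.9,0],0],[[0,0,0],[80,-6.9,0],0],[[0,0,0],[105,-6.9,0],0],[[0,0,0],[112,-6.9,0],0]]'
python3 -m creep '[[[0,0,0],[0,0,0],0],[[0,0,0],[0,0,0],0],[[0,0,0],[0,0,0],0]]'
python3 - <<'E'
from h import *
goal((.5508,-.0003,.075),80)
E
```

```text
time: 29.35
tcp_pos: [0.5484, 0.0002, 0.0853]
ee_rot: [-2.125, 0.186, 2.136]
force: [-0.3, 0.7, 0.6]
grip_width: 0.0913
time: 29.65
tcp_pos: [0.5516, 0.0007, 0.0894]
ee_rot: [-2.134, 0.185, 2.127]
force: [-0.2, 0.2, -0.6]
grip_width: 0.0915
turn [ 0.08 -0.18  0.02] shift [14.4  1.2  0.6] from [0.5516 0.0007 0.0894] F [-0.2  0.2 -0.6] t 29.65
```

```bash
python3 -m creep '[[[0,0,0],[4,0.7,0],0],[[0,0,0],[8,0.7,0],0.2],[[0,0,0],[11,0.7,0],0.4],[[0,0,0],[13,0.7,0],0.5],[[0,0,0],[13,0.7,0],0.6]]' 30
python3 -c "
from h import *
goal((.5508,-.0003,.075),80)"
```

```text
time: 30.15
tcp_pos: [0.55, 0.0003, 0.0744]
ee_rot: [-2.13, 0.185, 2.132]
force: [0.6, -0.1, -0.5]
grip_width: 0.0621
turn [ 0.1   0.05 -0.01] shift [-0.6  0.4 -0.9] from [5.50e-01 3.00e-04 7.44e-02] F [ 0.6 -0.1 -0.5] t 30.15
```

```bash
python3 -m creep '[[[0,0,0],[-1,0.4,-0.4],0.7],[[0,0,0],[-1,0.4,-0.4],0.75],[[0,0,0],[-1,0.4,-0.4],0.9],[[0,0,0],[-1,0.4,-0.4],1],[[0,0,0],[-1,0.4,-0.4],1]]'
python3 -m creep '[[[0,0,0],[0,0,0],1],[[0,0,0],[0,0,0],1],[[0,0,0],[0,0,0],1],[[0,0,0],[0,0,0],1],[[0,0,0],[0,0,0],1]]'
python3 -c "
from h import *
goal((.5508,-.0003,.075),80)"
```

```text
time: 30.65
tcp_pos: [0.5507, -0.0002, 0.0759]
ee_rot: [-2.131, 0.185, 2.131]
force: [0.5, 0.4, -0.1]
grip_width: 0.0221
time: 31.15
tcp_pos: [0.5507, 0.0002, 0.0759]
ee_rot: [-2.131, 0.184, 2.13]
force: [0.5, 2.7, 0.1]
grip_width: 0.0138
turn [ 0.08 -0.    0.04] shift [ 0.9  0.4 -0.2] from [5.507e-01 2.000e-04 7.590e-02] F [0.5 2.7 0.1] t 31.15
```

```bash
python3 -m creep '[[[0,0,0],[-1,0,0],1],[[0,0,0],[-2,0,0],1],[[0,0,0],[-3,0,0],1],[[0,0,0],[-4,0,0],1],[[0,0,0],[-5,0,0],1]]' 40
python3 -m creep '[[[0,0,0],[-1,0,0],1],[[0,0,0],[-2,0,0],1],[[0,0,0],[-4,0,0],1],[[0,0,0],[-6,0,0],1],[[0,0,0],[-8,0,0],1]]'
python3 -m creep '[[[0,0,0],[-2,0,0],1],[[0,0,0],[-6,0,0],1],[[0,0,0],[-10,0,0],1],[[0,0,0],[-14,0,0],1],[[0,0,0],[-18,0,0],1]]'
```

```text
time: 31.65
tcp_pos: [0.5499, 0.0002, 0.079]
ee_rot: [-2.128, 0.184, 2.133]
force: [2.7, 4.2, -12.5]
grip_width: 0.0139
time: 32.15
tcp_pos: [0.5496, 0.0002, 0.0871]
ee_rot: [-2.127, 0.184, 2.134]
force: [0.7, 4.1, -3.6]
grip_width: 0.0138
time: 32.65
tcp_pos: [0.5508, -0.0008, 0.1078]
ee_rot: [-2.133, 0.186, 2.13]
force: [-0.2, 0.1, -1.3]
grip_width: 0.0138
```

```bash
python3 -m creep '[[[0,0,0],[-20,0,0],1],[[0,0,0],[-50,0,0],1],[[0,0,0],[-75,0,0],1],[[0,0,0],[-90,0,0],1],[[0,0,0],[-90,0,0],1]]'
python3 - <<'E'
from h import *
im=get_image("top");P=cloud(im);z=P[:,:,2]
near=(np.hypot(P[:,:,0]-.518,P[:,:,1]-.306)<.12)
m=near&(z>.012)&(z<.04);print(cv2.minAreaRect((P[m][:,:2]*1000).astype(np.float32)))
m=near&(z>.0025)&(z<.008);print(m.sum(),np.median(P[m],0))
save(im,"top2",(120,150,280,290),4)
goal((.518,.307,.2),80)
E
```

```text
time: 33.15
tcp_pos: [0.5521, -0.0006, 0.1998]
ee_rot: [-2.138, 0.185, 2.125]
force: [-0.0, 0.1, -1.8]
grip_width: 0.0138
((535.1905517578125, 305.5772705078125), (187.72654724121094, 111.31532287597656), 12.71137523651123)
1237 [0.52015049 0.30247356 0.00412599]
turn [ 0.09 -0.15 -0.01] shift [  -2.3 -297.3   85.5] from [ 5.511e-01 -5.000e-04  1.980e-01] F [ 0.2  0.  -2. ] t 33.2
```

View pics/top2.png

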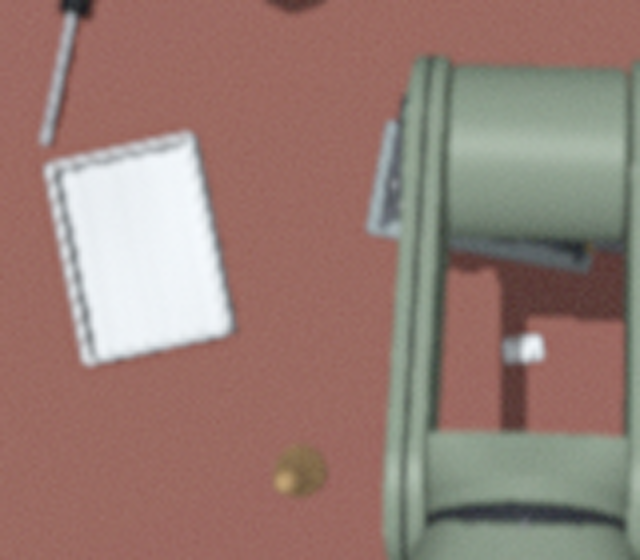

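```bash
python3 -m creep '[[[0,0,0],[0,-40,12],1],[[0,0,0],[0,-85,25],1],[[0,0,0],[0,-130,38],1],[[0,0,0],[0,-175,51],1],[[0,0,0],[0,-220,64],1]]'
python3 -m creep '[[[0,0,0],[0,-35,10],1],[[0,0,0],[0,-60,18],1],[[0,0,0],[0,-75,21],1],[[0,0,0],[0,-75,21],1],[[0,0,0],[0,-75,21],1]]'
python3 -m creep '[[[0,0,0],[0,0,0],1],[[0,0,0],[0,0,0],1]]'
python3 - <<'E'
from h import *
goal((.519,.305,.052),80)
s=state();im=get_image("wrist");save(im,"w20",scale=1.5);P=cloud(im,s);z=P[:,:,2]
near=(np.hypot(P[:,:,0]-.518,P[:,:,1]-.306)<.12)
m=near&(z>.024)&(z<.032);print(m.sum(),cv2.minAreaRect((P[m][:,:2]*1000).astype(np.float32)))
E
```

```text
time: 33.7
tcp_pos: [0.5243, 0.2287, 0.1954]
ee_rot: [-2.13, 0.187, 2.134]
force: [0.9, -0.8, -1.7]
grip_width: 0.0138
time: 34.2
tcp_pos: [0.5175, 0.3038, 0.1961]
ee_rot: [-2.131, 0.187, 2.133]
force: [0.1, -1.2, -0.4]
grip_width: 0.0135
time: 34.4
tcp_pos: [0.5179, 0.3036, 0.1969]
ee_rot: [-2.13, 0.187, 2.13]
force: [0.3, 0.7, -1.1]
grip_width: 0.014
turn [-0.   -0.01 -0.03] shift [144.9  -1.6  -0.8] from [0.5179 0.3036 0.1969] F [ 0.3  0.7 -1.1] t 34.4
1593 ((517.8369750976562, 303.40447998046875), (150.1292724609375, 110.22708129882812), 12.731098175048828)
```

View pics/w20.png

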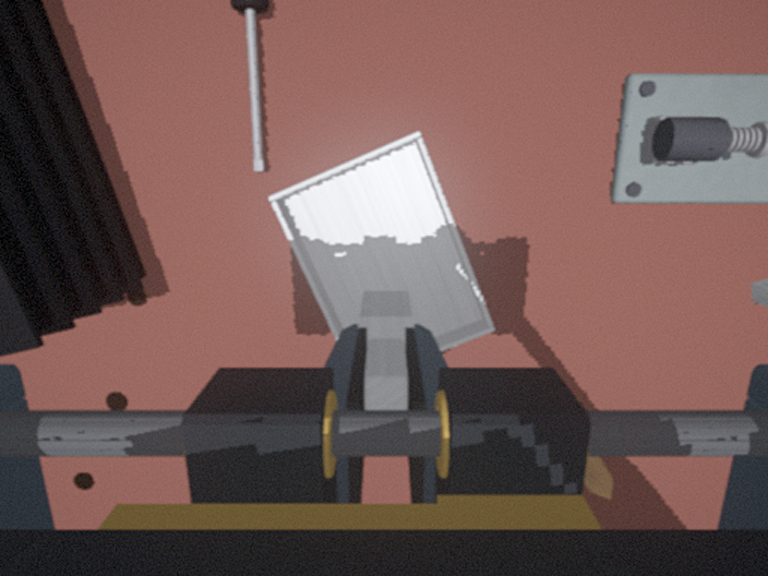

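```bash
python3 -m creep '[[[0,0,0],[20,0,0],1],[[0,0,0],[55,0,0],1],[[0,0,0],[90,0,0],1],[[0,0,0],[115,0,0],1],[[0,0,0],[130,0,0],1]]'
python3 -m creep '[[[0,0,0],[2,0,0],1],[[0,0,0],[5,0,0],1],[[0,0,0],[8,0,0],1],[[0,0,0],[8,0,0],1],[[0,0,0],[8,0,0],1]]'
python3 - <<'E'
from h import *
goal((.5178,.3034,.048),80)
s=state();im=get_image("wrist");save(im,"w21",(150,100,400,300),3);P=cloud(im,s);z=P[:,:,2]
# link block top plane (visible far part)
Rm=R.from_rotvec(s["ee_rot"]).as_matrix();L=(P-np.array(s["tcp_pos"]))@Rm
m=(abs(L[:,:,1])<.009)&(L[:,:,2]<-.0105)&(L[:,:,2]>-.02)&(abs(L[:,:,0]-.008)<.006)
if m.sum()>5:
    A=np.c_[L[m][:,1:],np.ones(m.sum())];print(m.sum(),np.linalg.lstsq(A,L[m][:,0],rcond=None)[0])
E
```

```text
time: 34.95
tcp_pos: [0.5167, 0.3036, 0.0647]
ee_rot: [-2.129, 0.188, 2.134]
force: [-0.3, 0.5, -1.9]
grip_width: 0.0137
time: 35.45
tcp_pos: [0.518, 0.3052, 0.0596]
ee_rot: [-2.132, 0.184, 2.13]
force: [0.5, -0.2, -1.3]
grip_width: 0.0141
turn [ 0.09 -0.06  0.05] shift [11.6  1.8 -0.1] from [0.518  0.3052 0.0596] F [ 0.5 -0.2 -1.3] t 35.45
443 [-0.00548155 -0.3143689   0.00388687]
```

View pics/w21.png

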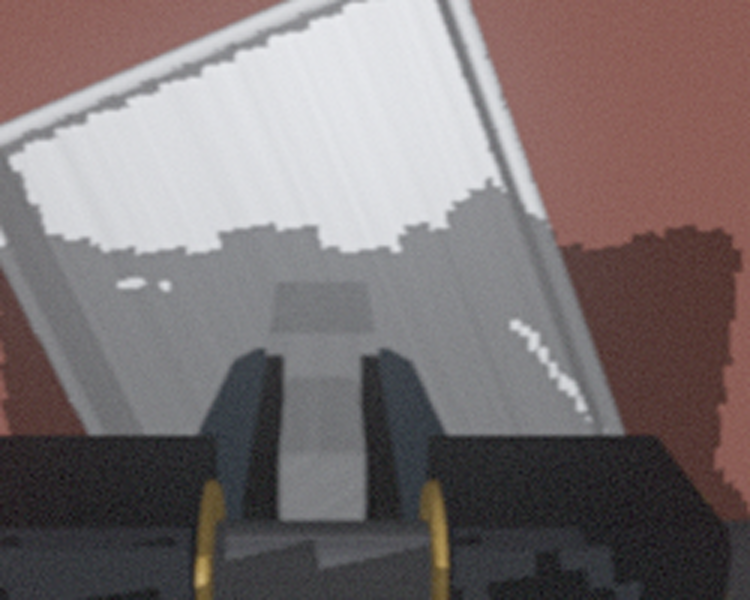

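Run:
```python
from h import *
s=state();im=get_image("wrist");P=cloud(im,s)
Rm=R.from_rotvec(s["ee_rot"]).as_matrix();L=(P-np.array(s["tcp_pos"]))@Rm*1000
for r in range(190,275,3): print(r,L[r,257].round(1))
```

```text
190 [ 55.6   0.7 -16.9]
193 [ 55.5   0.7 -14.7]
196 [ 39.    0.7 -17.3]
199 [ 29.6   0.7 -18. ]
202 [ 25.7   0.7 -17.2]
205 [ 18.4   0.6 -17.6]
208 [ 12.7   0.6 -17.6]
211 [  8.7   0.6 -17.1]
214 [  7.6   0.6 -15.7]
217 [nan nan nan]
220 [  7.4   0.6 -12.1]
223 [  8.    0.6 -10.1]
226 [ 3.7  0.6 -9.9]
229 [ 0.6  0.6 -9.4]
232 [-4.7  0.6 -9.7]
235 [-7.6  0.6 -9.2]
238 [-12.6   0.6  -9.7]
241 [-16.1   0.6  -9.5]
244 [-19.    0.6  -9.2]
247 [-23.9   0.6  -9.8]
250 [-26.2   0.6  -9.4]
253 [-27.3   0.6  -8.3]
256 [-28.7   0.6  -7.5]
259 [-28.3   0.6  -5.7]
262 [-27.7   0.6  -3.9]
265 [-29.3   0.6  -3.1]
268 [-27.    0.6  -0.3]
271 [-27.7   0.6   0.9]
274 [-91.2   0.5 -33.1]
```

```bash
python3 -m creep '[[[0,0,0],[3,0,0],1],[[0,0,0],[6,0,0],1],[[0,0,0],[8,0,0],1],[[0,0,0],[9.5,0,0],1],[[0,0,0],[9.5,0,0],1]]'
python3 -m creep '[[[0,0,0],[0.5,0,0],1],[[0,0,0],[1,0,0],1],[[0,0,0],[1,0,0],1]]'
python3 -m creep '[[[0,0,0],[0.5,0,0],1],[[0,0,0],[1,0,0],1],[[0,0,0],[1,0,0],1]]'
```

```text
time: 36.05
tcp_pos: [0.5175, 0.3049, 0.049]
ee_rot: [-2.131, 0.185, 2.132]
force: [0.1, -0.1, -1.5]
grip_width: 0.014
time: 36.35
tcp_pos: [0.5177, 0.305, 0.0484]
ee_rot: [-2.131, 0.185, 2.131]
force: [0.4, -0.5, -0.1]
grip_width: 0.0136
time: 36.65
tcp_pos: [0.5177, 0.3051, 0.0479]
ee_rot: [-2.131, 0.184, 2.131]
force: [-0.6, -0.4, 3.0]
grip_width: 0.0138
```

Contact at the predicted height. Release gently and go up.

```bash
python3 -m creep '[[[0,0,0],[0.2,0,0],0.82],[[0,0,0],[0.2,0,0],0.75],[[0,0,0],[0.2,0,0],0.65],[[0,0,0],[0.2,0,0],0.5],[[0,0,0],[0.2,0,0],0.3]]' 10
python3 -m creep '[[[0,0,0],[0,0,0],0],[[0,0,0],[-15,0,0],0],[[0,0,0],[-50,0,0],0],[[0,0,0],[-100,0,0],0],[[0,0,0],[-150,0,0],0]]'
python3 -m creep '[[[0,0,0],[0,0,0],0],[[0,0,0],[0,0,0],0],[[0,0,0],[0,0,0],0]]'
python3 - <<'E'
from h import *
s=state();im=get_image("wrist");save(im,"w22",scale=1.5);P=cloud(im,s);z=P[:,:,2]
near=(np.hypot(P[:,:,0]-.518,P[:,:,1]-.305)<.04)
for n,l,h in (("tab",.07,.085),("blk",.036,.044)):
    m=near&(z>l)&(z<h);print(n,m.sum(),cv2.minAreaRect((P[m][:,:2]*1000).astype(np.float32)),np.median(z[m]))
print(s["tcp_pos"],s["grip_width"])
c=np.array([.5508,.0011]);d=(P[:,:,:2]-c);a=np.radians(-10);xs=d@[np.cos(a),np.sin(a)];ys=d@[-np.sin(a),np.cos(a)]
m=(abs(xs)<.013)&(z>.046)&(z<.054)&(ys>.035)&(ys<.08)
if m.sum(): print("barfl",np.percentile(ys[m],[0,2,5]).round(4))
im=get_image("scene");save(im,"sc2",scale=1.5);P=cloud(im);z=P[:,:,2]
d=(P[:,:,:2]-c);xs=d@[np.cos(a),np.sin(a)];ys=d@[-np.sin(a),np.cos(a)]
P0=np.load("scene0.npy");d=(P0[:,:,:2]-c);xs0=d@[np.cos(a),np.sin(a)];ys0=d@[-np.sin(a),np.cos(a)]
m=(abs(xs)<.013)&(z>.046)&(z<.054)&(ys>.035)&(ys<.08);m0=(abs(xs0)<.013)&(P0[:,:,2]>.046)&(P0[:,:,2]<.054)&(ys0>.035)&(ys0<.08)
print("scene barfl",m.sum(),np.percentile(ys[m],[2,50]),"at start",m0.sum(),np.percentile(ys0[m0],[2,50]))
E
```

```text
time: 37.15
tcp_pos: [0.5176, 0.305, 0.047]
ee_rot: [-2.131, 0.185, 2.131]
force: [0.5, -0.7, -0.5]
grip_width: 0.0437
time: 37.65
tcp_pos: [0.5172, 0.3047, 0.1983]
ee_rot: [-2.13, 0.186, 2.133]
force: [0.5, -0.1, -0.1]
grip_width: 0.0839
time: 37.95
tcp_pos: [0.5168, 0.3045, 0.1958]
ee_rot: [-2.129, 0.186, 2.134]
force: [0.1, 0.0, -0.9]
grip_width: 0.0915
tab 343 ((517.796875, 304.715576171875), (13.766937255859375, 19.441701889038086), 80.25689697265625) 0.07564517251591087
blk 301 ((517.6248779296875, 304.88201904296875), (19.449785232543945, 35.36532974243164), 80.45004272460938) 0.039877542666621746
[0.51676863 0.30451164 0.19579513] 0.09148334643101845
barfl [0.0572 0.0584 0.0592]
scene barfl 25 [0.05740264 0.06159453] at start 24 [0.05652371 0.06111701]
```

View pics/w22.png

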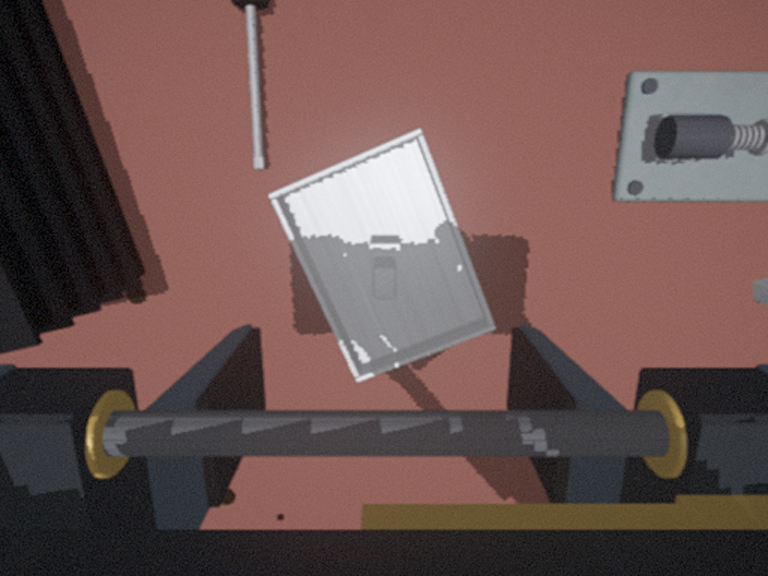

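View pics/sc2.png

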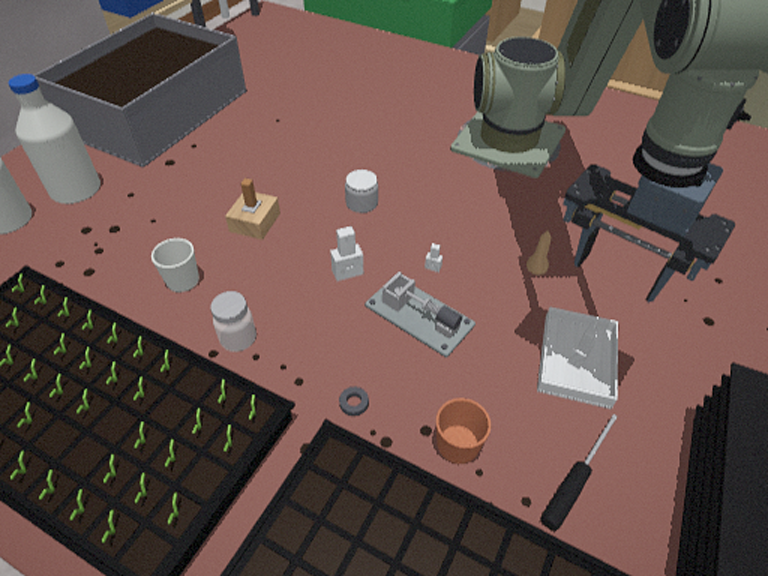

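```bash
python3 -m creep '[[[0,0,0],[0,40,-8],0],[[0,0,0],[0,85,-16],0],[[0,0,0],[0,130,-24],0],[[0,0,0],[0,175,-32],0],[[0,0,0],[0,220,-40],0]]'
python3 -m creep '[[[0,0,0],[0,35,0],0],[[0,0,0],[0,50,0],0],[[0,0,0],[0,50,0],0],[[0,0,0],[0,50,0],0],[[0,0,0],[0,50,0],0]]'
python3 - <<'E'
from h import *
s=state();im=get_image("wrist");save(im,"w23",scale=1.5);P=cloud(im,s);print(s["tcp_pos"])
def an(P):
    z=P[:,:,2];c=np.array([.5508,.0011]);d=(P[:,:,:2]-c);a=np.radians(-10);xs=d@[np.cos(a),np.sin(a)];ys=d@[-np.sin(a),np.cos(a)]
    m=(abs(xs)<.014)&(z>.0495)&(z<.054)&(ys>.03)&(ys<.075);b=(abs(xs)<.05)&(z>.006)&(z<.014)
    print(m.sum(),"flange",np.percentile(ys[m],[0,5,50,95,100]).round(4),"base y",np.percentile(ys[b&(ys<.15)&(ys>-.06)],[0.5,99.5]).round(4))
an(P);an(np.load("w2.npy"))
E
```

```text
time: 38.55
tcp_pos: [0.5183, 0.0796, 0.1958]
ee_rot: [-2.129, 0.185, 2.134]
force: [0.2, -0.6, 0.9]
grip_width: 0.0915
time: 39.05
tcp_pos: [0.5108, 0.0335, 0.1969]
ee_rot: [-2.131, 0.183, 2.132]
force: [0.3, -0.1, -0.7]
grip_width: 0.0915
[0.51081828 0.03352998 0.19689394]
45 flange [0.0555 0.0556 0.0575 0.0595 0.0596] base y [-0.0389  0.1285]
48 flange [0.0554 0.0554 0.0574 0.0594 0.0595] base y [-0.0389  0.1287]
```

View pics/w23.png

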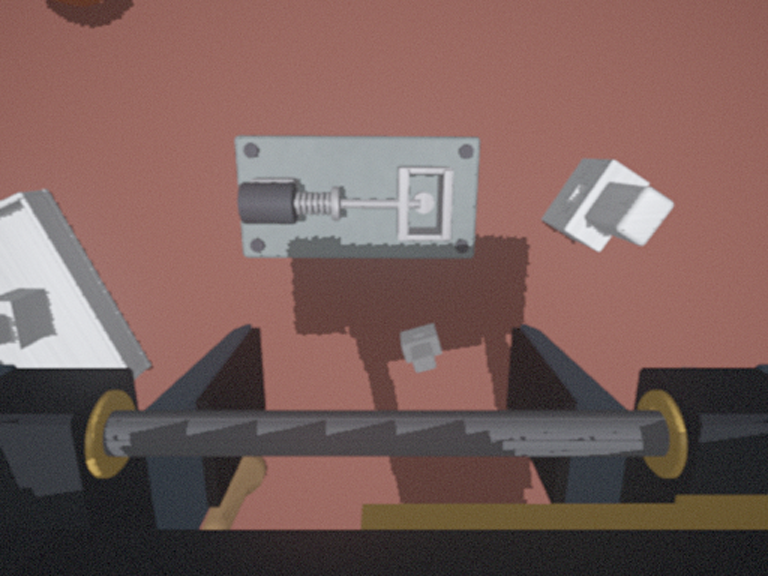

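The bar is back at rest to within 0.1 mm (flange at 55.5 mm, 55.4 mm at the start), and the pocket is empty. Handing in.

```bash
python3 -c "
from station import close_job
print(close_job())"
```

```text
the job is handed in; nothing more can be done
None
```

The job is done and was handed in at about 39 s; `close_job` reports no verdict, so the results below are my own checks.

- **Freeing the link:** I set the fork astride the bare bar and felt the flange at about 55 mm. I then pushed in steps of 1 mm and less until the link sprang up 14 mm. The bar was in by roughly 7 mm, and the most force I read was 11 N, against the 13 N limit.
- **Putting the fork back:** It went back fully home in its block. The last look showed it upright and within about 1 mm of where it first stood.
- **Link into the tray:** I lifted the link out; it dragged with about 12 N at first because the bar's tip was pressing on its side. I set it down by feel near the tray's centre and then let go. It stands upright, with its tab top at 75.6 mm and block top at 39.9 mm, as expected for the tray floor.
- **Bar and bystanders:** The flange is back at 55.5 mm, against 55.4 mm at the start. The bystanders and the two other links look unmoved in the pictures. The gripper is open and clear of everything.

**Checks that disagreed:** One side-on reading put the flange about 2 mm further out, because the flange was at the edge of that view; the picture from above settled it. After some moves the arm swung about 5 mm before settling, so I re-measured before each fine step.

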